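# Roll down the edge trim of a loudspeaker baffle in a floating work holder

### The job

Pick up the orange-handled hand roller and press the black trim onto the edge of the round loudspeaker baffle with its wheel, at a steady push of about 6 N: set the wheel against the edge at the red mark and stay there two seconds, roll along the edge without lifting to the yellow mark and stay there three seconds, then roll on to the blue mark and stay there two seconds. The holder swivels away under off-centre pressure, so keep following the mark with the wheel; do not let the push fade between the marks, press hard, or drive the swivel to its stop, and leave the jar and the funnel alone. Then draw the roller back off the edge and finish holding it upright in the air, well clear of the baffle.

Things in the scene. Friction and masses are not known exactly. Their poses are not given: they have to be found in the camera images.
- roller: Hand roller standing on its wheel, 0.2 kg, 123 mm tall. Origin: centre of the wheel's underside; z up along the handle. z = 0 to 40 mm: black rubber wheel, diameter 44 mm, spins freely about z; 46 to 54 mm: dark collar, diameter 34 mm; 54 to 118 mm: orange square handle, 28 x 28 mm, faces along the body's x and y; then a black end cap.
- wheel_center (a point): Centre of the roller's wheel, on its axis, 20 mm above the roller's origin; wheel radius 22 mm, height 40 mm.
- grip_point (a point): Inside the orange handle, 24 mm below its top face, 94 mm above the roller's origin (74 mm above wheel_center): the place to grip from above.
- fixture: Fixed green base plate of the work holder, 300 x 130 mm. Its x axis (horizontal, roughly away from the robot) is the carriage's direction; y to the left, z up. Origin at table height, right below the swivel axis while the carriage is home; the plate reaches 120 mm before and 180 mm behind it, and nothing of the base stands above 62 mm.
- carriage (a joint): Carriage that slides along the fixture's +x, in m: 0 = home (start, front stop), 0.09 = far stop. A coil spring of 160 N/m, unloaded at 0, pushes it home; damping 15 N s/m; moving mass with swivel and baffle about 1.35 kg. A push of 6 N along the fixture's x drives it back 37 mm.
- swivel (a joint): Turn of the baffle about the vertical swivel axis on the carriage, rad, counter-clockwise from above positive; 0 = baffle's x along the fixture's x; stops at -1.2 and 1.2, keep within -1.1 and 1.1. No spring, hardly any friction, a viscous damper of 0.55 N m s/rad: it stays where it is left. Pushing 6 N at the red mark turns it about +0.16 rad/s, at the blue mark -0.16 rad/s.
- baffle: Round wooden loudspeaker baffle lying flat, diameter 240 mm, 18 mm thick, black trim round its edge, loudspeaker on top (30 mm above the underside). Origin: centre of the underside, 90 mm above the table; x points from there to the swivel axis, 50 mm away; y left as seen from the robot. At swivel t and carriage c the origin is at x = c - 50 mm cos t, y = -50 mm sin t in the fixture's frame.
- disc_center (a point): Centre of the baffle disc at half its thickness, 99 mm above the table. While pressing, the wheel centre is 142 mm from it horizontally, and the push points from the wheel centre to here: it misses the swivel axis behind unless the wheel is at the yellow mark, so it turns the swivel, ever further if the wheel does not follow.
- mark_red (a point): Red mark on the edge of the baffle, half thickness up, 0.30 rad (35 mm to the left, +y of the baffle) from the yellow mark.
- mark_yellow (a point): Yellow mark on the edge of the baffle, on the baffle's -x axis (the side facing the robot).
- mark_blue (a point): Blue mark on the edge of the baffle, 0.30 rad (35 mm to the right, -y of the baffle) from the yellow mark.
- jar: Clear jar with green cap, 72 mm in diameter, 110 mm tall, origin at the centre of its underside. Leave alone.
- funnel: Aluminium funnel standing on its 90 mm mouth, 95 mm tall, origin at the centre of its underside. Leave alone.
There are look-alikes about, which are no part of the job. There is more than one size of the roller; the one meant has the size given above.

How it is judged:
By the outcome, as a careful person would: the job done as asked, in the order asked, and still so for the second after the job is handed in, while the arm keeps its last pose, push and grip.
It also fails if it takes over 64 s, if anything falls off the work surface, if the arm or the gripper's body presses on something with over 40 N, if the wrist force passes 120 N, or if a joint passes its speed limit or range.

### The arm

A 6-joint arm with a two-finger parallel gripper is mounted at the origin on the work surface. World frame = base frame: x ahead of the robot, y to its left, z up, the work surface at z = 0. Lengths are in m, angles in degrees, forces in N, time in s.
With the tool pointing down it reaches from about 0.4 to 0.825 m from the base axis. Payload 7 kg.
Tool frame: the origin (TCP) lies midway between the tips of the shut fingers; the grasp point (between the pads) lies 19 mm behind it; z points along the fingers, y is the line along which they close (so a half turn about z gives the same grasp; the last joint's range is limited). The gripper opens to 88 mm and grips with 3 to 60 N. Pads are 19 mm wide; open, the fingers measure 130 mm over their backs; the gripper's body (78 mm by 193 mm) begins 47 mm behind the grasp point.
Start: joints at [88.47, 20.546, 0.682, 0, -70.136, -16.507], TCP at [0.209, 0.642, 0.227] pointing down, gripper open.
Joint ranges: [-176.03, 176.03], [-82.01, 121.73], [-58.28, 71.71], [-173.87, 95.51], [-174.79, -0.11], [-173.66, 173.66]. Speed limits (degrees/s): [136.94, 136.94, 172.46, 180, 180, 180].

### API

Orientations are given as [roll, pitch, yaw] about the fixed x, y, z axes, in that order (R = Rz(yaw) Ry(pitch) Rx(roll)).
In Python, from plant import get_state, optics, order gives the robot as it stands. The module is installed in compiled form; this text tells all that it offers.
- The arm moves only by the tool send_rows, never from a script. Its argument "moves" is a list of rows, each an object with "slide": the shift along the tool's x, y, z as a fraction of full scale, a list of three; "turn": the turn about the tool's z as a fraction of full scale; "gripper": the opening, from 0 (shut) to 1 (fully open). A call has exactly 5 rows; each row is the pose to reach, as a shift and turn from the pose commanded when the call began, along the tool's axes at that moment; what a row does not reach only later rows make up. Full scale, the value 1, is 150 mm for a shift and 90 degrees for a turn. A row lasts 1/12 s, in which the tool goes at most 41.7 mm and 7.16 degrees, less where a joint would pass 70% of its speed; a pose out of reach is approached as far as the arm can. A call with a number of a shift or a turn outside -1 to 1 is refused whole. A call with a gripper value outside its range is refused whole. The fingers move at their own pace and stop on an object; "newtons" is the grip in N (left out, the last holds). Time passes only in rows, so rows that repeat a pose let the fingers close, or fill a call up. It gives the time, the measured TCP pose, the force, the opening and the grip force at its end, in the units of the state.
- get_state(): the state, without advancing time (a new reading comes with each control period).
- optics.capture(name): name is "side" or "top" or "wrist"; returns a dict with "img" (420x560x3 uint8, red, green, blue), "intrinsics" (3x3 intrinsics, pixels), "dist" ([k1, k2, p1, p2, k3] as OpenCV has them; the pictures are not rectified), "origin" and "attitude" of the camera in the world. Camera axes: x right, y down, z forward; pixel columns grow to the right and rows downward; lengths in m; the calibration is good to about 2 mm. A picture is of the moment at which its call begins. There is no depth.
- order.close_job(): hands the job in; it is judged then, once.
Trained networks look in the newest picture that a camera, given by its name, has taken for a name from the list of things; names that differ only in an ending like _2 or _b are one class to them, and where a whole thing is asked for, a point or a joint stands for the part that bears it (a point fixed in the world has none). Each returns a list of dicts, best first, with "p" (0 to 1); they miss things now and then, are a little off and sometimes report something else, mostly with a low value. They report only what shows in the picture. A call takes as long as a camera call. They do not tell look-alikes from the thing itself.
- optics.look_for(camera, name): "location" ([x, y, z] in m, in world coordinates, good to about 4 mm: the middle of the surface that is visible of it).
The state is a dict: "time_s": time; "joints": joint angles; "qd": joint speeds; "joint_torque": joint torques, N m; "tcp_pos": TCP position; "eef_rot": TCP orientation; "contact_force": force on the tool from outside, world axes, zero at the start; "moment": the same for the moment, N m; "gripper_width": finger opening in m; "gripper_force": force on a finger pad.
Only numpy, scipy, OpenCV 4.12 (cv2) and the standard library are available. Lean on these libraries where they do the work, as an engineer would, in place of code of your own. Each camera call takes 0.05 s, during which the arm holds its last target. There are 200 camera calls.

## Working session

There is one attempt and no reset: what is moved stays moved. The work goes in short steps, Python scripts to look and compute and a tool call to move; the robot and the scene stay as the last step left them, time stands still between calls to the robot, and variables do not carry over. Pictures are saved under pics/ and viewed, at most 10 in all, crops included, and the job is handed in when it is done.

Besides the shell and the picture viewer there is one more tool, called after "Call:" as name(argument=value, ...), one argument or row to a line, values as JSON. send_rows: Moves the arm, as the interface text tells. Shift numbers are shares of 150 mm and turn numbers shares of 90 degrees, none past 1 either way. Its arguments: {"type":"object","properties":{"moves":{"type":"array"},"newtons":{"type":"number"}},"required":["moves"]}

```bash
mkdir -p pics; cat > h.py <<'E'
import numpy as np, cv2
from plant import get_state, optics, order
def cap(n,f=None):
    c=optics.capture(n)
    if f: cv2.imwrite('pics/'+f,c['img'][:,:,::-1])
    return c
def R(c):
    a=np.array(c['attitude'],float)
    if a.shape==(3,3): return a
    from scipy.spatial.transform import Rotation as Q
    return Q.from_euler('xyz',a,degrees=True).as_matrix()
def proj(c,P):
    P=np.atleast_2d(np.array(P,float)); r=R(c).T; t=-r@np.array(c['origin'])
    return cv2.projectPoints(P,cv2.Rodrigues(r)[0],t,np.array(c['intrinsics']),np.array(c['dist'],float))[0][:,0]
def ray(c,uv):
    p=cv2.undistortPoints(np.array([[uv]],float),np.array(c['intrinsics']),np.array(c['dist'],float))[0,0]
    d=R(c)@np.array([p[0],p[1],1]); return np.array(c['origin'],float),d/np.linalg.norm(d)
def atz(c,uv,z):
    o,d=ray(c,uv); return o+d*(z-o[2])/d[2]
def tri(*obs):
    A=np.zeros((3,3));b=np.zeros(3)
    for c,uv in obs:
        o,d=ray(c,uv);M=np.eye(3)-np.outer(d,d);A+=M;b+=M@o
    return np.linalg.solve(A,b)
E
python3 - <<'E'
from h import *
np.set_printoptions(precision=4,suppress=True)
s=get_state(); print({k:np.round(v,4) for k,v in s.items()})
for n in ['side','top','wrist']:
    c=cap(n,n+'0.png'); print(n,c['attitude'],c['origin'])
    for t in ['roller','mark_red','mark_yellow','mark_blue','disc_center','fixture','jar','funnel','grip_point','wheel_center']:
        for d in optics.look_for(n,t): print(n,t,round(d['p'],2),np.round(d['location'],3),proj(c,d['location'])[0].round())
a=cv2.imread('pics/side0.png');b=cv2.imread('pics/top0.png')
E
```

```text
{'time_s': np.float64(0.0), 'joints': array([ 88.4712,  20.59  ,   0.6332,  -0.0221, -70.1353, -16.5064]), 'qd': array([-0.0426, -0.0543, -0.0051,  0.038 , -0.0833,  0.0398]), 'joint_torque': array([  0.0001, -58.2722,  29.3056,   6.9973,   0.007 ,  -0.0002]), 'tcp_pos': array([0.2088, 0.6414, 0.2256]), 'eef_rot': array([179.9058,  -0.0063, -18.0427]), 'contact_force': array([0.3937, 0.0772, 0.1878]), 'moment': array([0.0125, 0.0219, 0.0338]), 'gripper_force': np.float64(0.0), 'gripper_width': np.float64(0.0879)}
side [-134.3593    0.7753  -29.1001] [ 0.0327 -0.8643  1.1129]
side roller 0.9 [ 0.489 -0.351  0.066] [354. 328.]
side roller 0.7 [0.637 0.016 0.108] [326. 202.]
side roller 0.57 [ 0.386 -0.359  0.084] [319. 346.]
side mark_red 0.97 [0.635 0.015 0.108] [325. 202.]
side mark_blue 0.74 [0.635 0.019 0.105] [324. 202.]
side disc_center 0.95 [0.635 0.017 0.112] [324. 201.]
side fixture 0.98 [0.653 0.011 0.115] [331. 199.]
side jar 0.92 [0.359 0.391 0.077] [187. 168.]
side jar 0.29 [0.653 0.014 0.111] [331. 199.]
side funnel 0.61 [0.517 0.424 0.032] [229. 158.]
side grip_point 0.8
[... 390 characters left out ...]
.036 0.107] [283. 177.]
top mark_blue 0.94 [0.641 0.035 0.113] [284. 176.]
top disc_center 0.72 [0.644 0.034 0.111] [284. 175.]
top fixture 0.73 [0.64  0.036 0.109] [283. 177.]
top jar 0.64 [0.367 0.406 0.109] [153. 270.]
top jar 0.54 [0.644 0.035 0.109] [284. 176.]
top funnel 0.76 [0.517 0.428 0.027] [154. 223.]
top grip_point 0.58 [ 0.394 -0.333  0.119] [413. 261.]
top grip_point 0.49 [ 0.493 -0.328  0.075] [407. 229.]
top wheel_center 0.77 [ 0.49  -0.329  0.078] [407. 230.]
top wheel_center 0.71 [0.643 0.034 0.108] [284. 176.]
top wheel_center 0.67 [ 0.388 -0.332  0.122] [413. 263.]
wrist [ 162.554     0.011  -108.0219] [0.2869 0.6169 0.3849]
wrist jar 0.73 [0.342 0.432 0.03 ] [435.   4.]
```

View pics/side0.png

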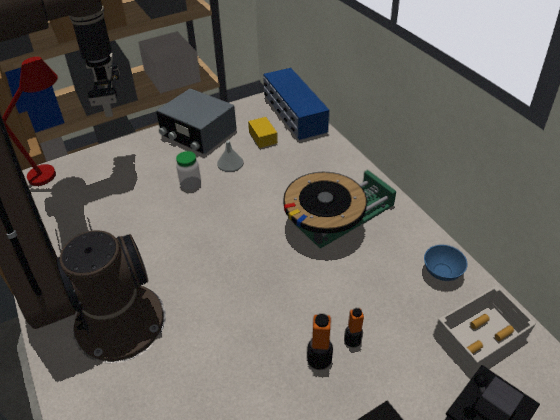

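View pics/top0.png

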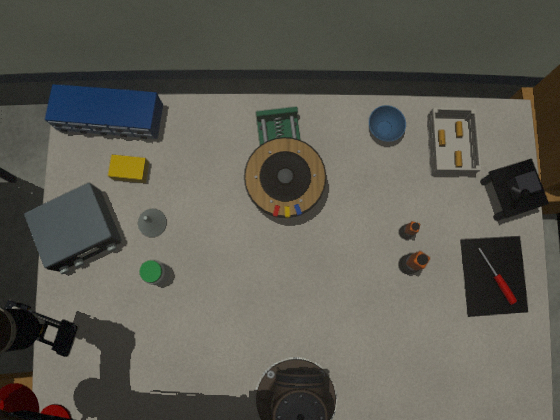

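The side view shows the large orange roller at (320,340), a small one at (355,328), and the baffle at (325,200) with its marks at about (290,205) to (302,217). The top view shows the large roller at (415,261), the small one at (411,230), a red screwdriver at (505,290), and the marks at about (277..297, 210).
Candidates: large roller, small roller and red screwdriver. I'll measure cap heights and check in one close crop.

```bash
python3 - <<'E'
from h import *
s=cv2.imread('pics/side0.png');t=cv2.imread('pics/top0.png')
A=cv2.resize(s[295:375,295:375],None,fx=5,fy=5,interpolation=cv2.INTER_CUBIC)
B=cv2.resize(t[205:285,375:455],None,fx=5,fy=5,interpolation=cv2.INTER_CUBIC)
C=np.hstack([A,B])
D=np.hstack([cv2.resize(s[180:230,270:370],None,fx=4,fy=4,interpolation=cv2.INTER_CUBIC),cv2.resize(t[180:230,235:335],None,fx=4,fy=4,interpolation=cv2.INTER_CUBIC)])
cv2.imwrite('pics/crop1.png',np.vstack([C,D[:, :800]]))
E
```

```text
(no output)
```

View pics/crop1.png

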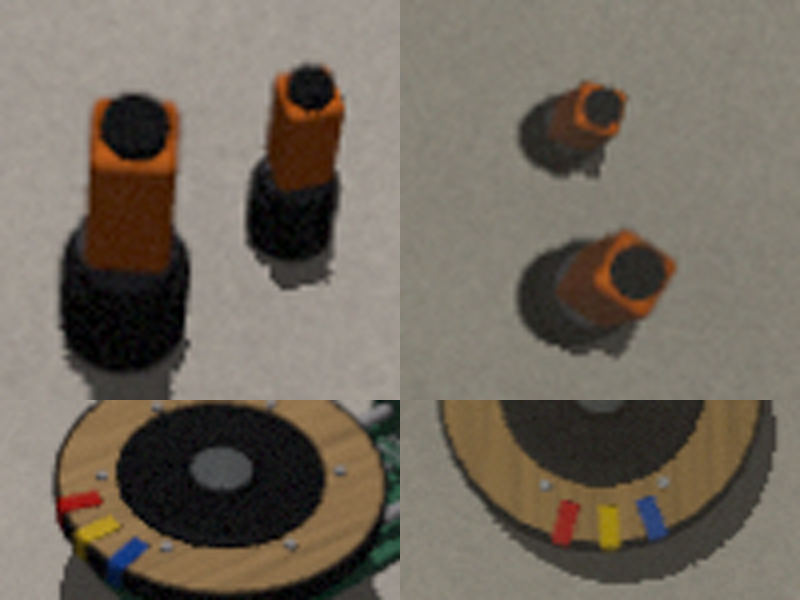

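```bash
python3 - <<'E'
from h import *
np.set_printoptions(precision=4,suppress=True)
s=cap('side');t=cap('top')
L=tri((s,(322,320.4)),(t,(422.4,259.4)));S=tri((s,(357.4,312.4)),(t,(416,226.4)))
print('cap large',L,proj(s,L),proj(t,L));print('small',S,proj(s,S),proj(t,S))
for c,x0,cs,off in [(t,375,[(627,230),(676,267),(643,320),(598,280)],(400,205)),(s,295,[(95,98),(178,100),(175,170),(95,168)],(0,295))]:
    P=np.array([atz(c,((u-off[0])/5+x0,v/5+off[1]),.118) for u,v in cs]); print(P[:,:2],P.mean(0))
    for i in range(4):
        d=P[(i+1)%4]-P[i]; print(np.hypot(*d[:2]),np.degrees(np.arctan2(d[1],d[0]))%90)
sd=lambda u,v:(270+u/4,180+(v-400)/4); tp=lambda u,v:(235+(u-400)/4,180+(v-400)/4)
for n,a,b in [('red',(62,506),(564,543)),('yel',(82,538),(609,546)),('blu',(112,569),(657,535))]:
    X=tri((s,sd(*a)),(t,tp(*b)));print(n,X,atz(s,sd(*a),.108),atz(t,tp(*b),.108))
# black wheel bottoms
# disc: fit on wood mask
for n,c in [('side',s),('top',t)]:
    im=c['img'];h=cv2.cvtColor(im,cv2.COLOR_RGB2HSV);m=((h[...,0]>8)&(h[...,0]<25)&(h[...,1]>90)&(h[...,2]>60)).astype(np.uint8)
    k=cv2.connectedComponentsWithStats(m);
    cp=tuple(map(int,proj(c,[.642,.025,.108])[0]))
    box=np.zeros_like(m);box[cp[1]-45:cp[1]+45,cp[0]-50:cp[0]+50]=1;m*=box
    pts=cv2.convexHull(np.argwhere(m)[:,::-1].astype(np.int32))[:,0].astype(float)
    W=np.array([atz(c,p,.108) for p in pts]);e=cv2.minEnclosingCircle(W[:,:2].astype(np.float32)); print(n,e)
E
```

```text
cap large [ 0.3956 -0.3473  0.1646] [[321.5175 320.5255]] [[422.5289 259.0304]]
small [ 0.4948 -0.3453  0.12  ] [[356.9516 312.5216]] [[416.1364 226.0542]]
[[ 0.423  -0.3553]
 [ 0.4017 -0.3831]
 [ 0.3715 -0.3626]
 [ 0.3945 -0.3372]] [ 0.3977 -0.3595  0.118 ]
0.035104073340657654 52.54847245045805
0.03650233530464721 55.66613697147355
0.034200992202465016 47.86809077986245
0.033791248313595396 57.645951758999864
[[ 0.407  -0.2995]
 [ 0.4395 -0.3195]
 [ 0.418  -0.3507]
 [ 0.3874 -0.3319]] [ 0.413  -0.3254  0.118 ]
0.038102395414724086 58.39685867126157
0.03789562595417296 55.54567456905531
0.03595242366676976 58.361922729965755
0.03782772111038407 58.798204437213414
red [0.5279 0.0567 0.1065] [0.5293 0.055  0.108 ] [0.5256 0.0574 0.108 ]
yel [0.5261 0.0244 0.1036] [0.5258 0.0202 0.108 ] [0.5236 0.0251 0.108 ]
blu [ 0.5328 -0.0096  0.1004] [ 0.5288 -0.016   0.108 ] [ 0.5317 -0.0094  0.108 ]
side ((0.6365299820899963, 0.026867227628827095), 0.1224653348326683)
top ((0.6407570838928223, 0.031034745275974274), 0.1190226599574089)
```

By triangulated cap height the large roller is about 165 mm tall and the small one about 120 mm. The target is therefore the **smaller roller** at (0.495, -0.345), side (356,313) and top (416,226). I'll go past the baffle with the wrist camera first.

Call:
send_rows(
  moves=[
    {"slide": [0.177, 0.156, -0.035], "turn": 0, "gripper": 1},
    {"slide": [0.354, 0.312, -0.07], "turn": 0, "gripper": 1},
    {"slide": [0.531, 0.468, -0.104], "turn": 0, "gripper": 1},
    {"slide": [0.708, 0.624, -0.139], "turn": 0, "gripper": 1},
    {"slide": [0.885, 0.78, -0.173], "turn": 0, "gripper": 1},
  ],
)

```text
time_s: 2.17
tcp_pos: [0.2995, 0.488, 0.2528]
eef_rot: [-180.0, -0.0, -18.0]
contact_force: [1.9, -0.2, 0.2]
gripper_width: 0.0877
gripper_force: 0.0
```

Call:
send_rows(
  moves=[
    {"slide": [0.177, 0.156, -0.035], "turn": 0, "gripper": 1},
    {"slide": [0.354, 0.312, -0.07], "turn": 0, "gripper": 1},
    {"slide": [0.531, 0.468, -0.104], "turn": 0, "gripper": 1},
    {"slide": [0.708, 0.624, -0.139], "turn": 0, "gripper": 1},
    {"slide": [0.885, 0.78, -0.173], "turn": 0, "gripper": 1},
  ],
)

```text
time_s: 2.58
tcp_pos: [0.3895, 0.3355, 0.2791]
eef_rot: [-180.0, -0.0, -18.0]
contact_force: [0.6, -0.1, 0.5]
gripper_width: 0.0877
gripper_force: 0.0
```

Call:
send_rows(
  moves=[
    {"slide": [0.177, 0.156, -0.035], "turn": 0, "gripper": 1},
    {"slide": [0.354, 0.312, -0.07], "turn": 0, "gripper": 1},
    {"slide": [0.531, 0.468, -0.104], "turn": 0, "gripper": 1},
    {"slide": [0.708, 0.624, -0.139], "turn": 0, "gripper": 1},
    {"slide": [0.885, 0.78, -0.173], "turn": 0, "gripper": 1},
  ],
)

```text
time_s: 3.0
tcp_pos: [0.4796, 0.1831, 0.3052]
eef_rot: [-180.0, -0.0, -18.0]
contact_force: [0.3, 0.5, -0.6]
gripper_width: 0.0878
gripper_force: 0.0
```

Call:
send_rows(
  moves=[
    {"slide": [0.177, 0.156, -0.035], "turn": 0.07, "gripper": 1},
    {"slide": [0.354, 0.312, -0.07], "turn": 0.15, "gripper": 1},
    {"slide": [0.531, 0.468, -0.104], "turn": 0.23, "gripper": 1},
    {"slide": [0.708, 0.624, -0.139], "turn": 0.31, "gripper": 1},
    {"slide": [0.885, 0.78, -0.173], "turn": 0.39, "gripper": 1},
  ],
)

```text
time_s: 3.42
tcp_pos: [0.5696, 0.0306, 0.331]
eef_rot: [-180.0, -0.0, -53.3]
contact_force: [1.6, 0.4, -0.3]
gripper_width: 0.0875
gripper_force: 0.0
```

Call:
send_rows(
  moves=[
    {"slide": [0, 0, 0], "turn": 0.08, "gripper": 1},
    {"slide": [0, 0, 0], "turn": 0.16, "gripper": 1},
    {"slide": [0, 0, 0], "turn": 0.24, "gripper": 1},
    {"slide": [0, 0, 0], "turn": 0.32, "gripper": 1},
    {"slide": [0, 0, 0], "turn": 0.39, "gripper": 1},
  ],
)

```text
time_s: 3.83
tcp_pos: [0.569, 0.0321, 0.3304]
eef_rot: [180.0, 0.0, -88.5]
contact_force: [1.0, 0.3, -0.5]
gripper_width: 0.0875
gripper_force: 0.0
```

```bash
python3 - <<'E'
from h import *
import pickle
c=cap('wrist','w1.png');pickle.dump({k:np.array(v) for k,v in c.items()},open('w1.pkl','wb'))
print(c['origin'],c['attitude'],get_state()['time_s'])
E
```

```text
[ 0.57129861 -0.04925812  0.48870472] [ 1.62506752e+02  5.57133045e-02 -1.78462186e+02] 3.8833
```

View pics/w1.png

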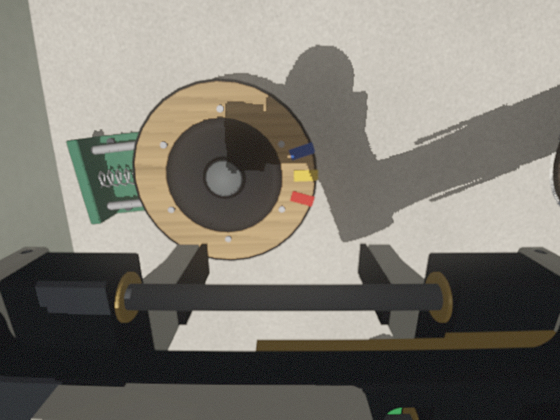

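The wrist view shows the baffle hub at (225,178), blue at (303,151), yellow at (307,176), red at (302,199), and the fixture's end plate and rods at the left (67–140, 130–222).

```bash
python3 - <<'E'
from h import *
import pickle
from scipy.optimize import least_squares
np.set_printoptions(precision=4,suppress=True)
c=pickle.load(open('w1.pkl','rb'));im=c['img'];h=cv2.cvtColor(im,cv2.COLOR_RGB2HSV)
H,S,V=[h[...,i].astype(int) for i in range(3)]
def cen(m,z):
    box=np.zeros(m.shape,bool);box[140:210,285:325]=1
    p=np.argwhere(m&box)[:,::-1];q=np.array([atz(c,x,z) for x in p]);return p.mean(0),q[:,:2].mean(0),len(p)
for n,m in [('red',((H<5)|(H>172))&(S>130)&(V>80)),('yel',(H>22)&(H<33)&(S>150)&(V>150)),('blu',(H>105)&(H<130)&(S>100))]: print(n,cen(m,.109))
m=((H>8)&(H<28)&(S>70)&(V>50)).astype(np.uint8);m[250:]=0;m[:, :120]=0;m[:,330:]=0
hull=cv2.convexHull(np.argwhere(m)[:,::-1].astype(np.int32))[:,0].astype(float)
W=np.array([atz(c,p,.108) for p in hull])[:,:2]
f=least_squares(lambda x:np.hypot(*(W-x[:2]).T)-x[2],[.64,.03,.118],loss='soft_l1',f_scale=.001);print('circ',f.x,np.abs(f.fun).max(),m.sum())
hub=atz(c,(225,178),.115);print('hub',hub)
for a,b in [((93,150),(133,147)),((110,208),(140,205))]:
    for z in (.05,):
        A,B=atz(c,a,z),atz(c,b,z);d=A-B;print(A,B,np.degrees(np.arctan2(d[1],d[0])))
g=((H>60)&(H<95)&(S>80)).astype(np.uint8);g[:, 140:]=0
k=cv2.minAreaRect(np.argwhere(g)[:,::-1].astype(np.float32));print(k,g.sum())
big=cv2.resize(im[110:240,50:180],None,fx=4.6,fy=4.6,interpolation=cv2.INTER_CUBIC)
cv2.imwrite('pics/w1c.png',big[:,:,::-1])
E
```

```text
red (array([302.1095, 198.3333]), array([0.5438, 0.059 ]), 201)
yel (array([309.5, 173.5]), array([0.5358, 0.0256]), 2)
blu (array([301.2462, 150.7889]), array([ 0.5477, -0.003 ]), 199)
circ [0.6458 0.0339 0.117 ] 0.009620598404111391 13802
hub [0.6433 0.0331 0.115 ]
[0.8497 0.0101 0.05  ] [0.7892 0.0046 0.05  ] 5.198774713601261
[0.8371 0.0993 0.05  ] [0.789  0.0932 0.05  ] 7.327995445214043
((69.5, 255.99996948242188), (243.99996948242188, 138.99996948242188), 90.0) 1166
```

View pics/w1c.png

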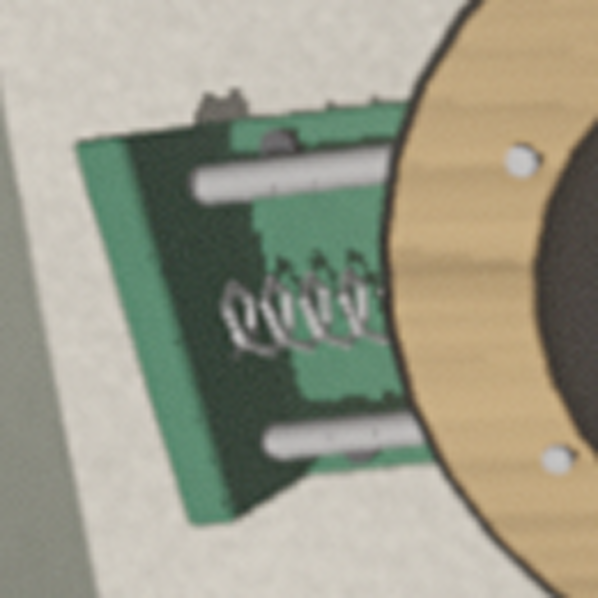

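```bash
python3 - <<'E'
from h import *
import pickle
np.set_printoptions(precision=4,suppress=True)
c=pickle.load(open('w1.pkl','rb'))
p=lambda u,v:(50+u/4.6,110+v/4.6)
for a,b,z in [((80,145),(193,522),.062),((127,138),(235,518),.062),((230,122),(405,100),.012),((310,472),(435,462),.012),((205,187),(385,165),.045),((278,442),(410,430),.045)]:
    A,B=atz(c,p(*a),z),atz(c,p(*b),z);d=B-A;print(A,B,np.hypot(*d[:2]),np.degrees(np.arctan2(d[1],d[0])))
# contour circle from trim outer via radial gradient: black trim vs table, z .108 
im=cv2.GaussianBlur(cv2.cvtColor(c['img'],cv2.COLOR_RGB2HSV),(0,0),.7)
P=[]
c0=np.array([.6435,.0325])
for a in np.radians(np.arange(-180,180,4)):
    rr=np.arange(.105,.13,.0005)
    uv=proj(c,np.c_[c0[0]+rr*np.cos(a),c0[1]+rr*np.sin(a),np.full(len(rr),.108)])
    s=cv2.remap(im[...,1],uv[:,0].astype(np.float32)[:,None],uv[:,1].astype(np.float32)[:,None],1)[:,0].astype(float)
    v=cv2.remap(im[...,2],uv[:,0].astype(np.float32)[:,None],uv[:,1].astype(np.float32)[:,None],1)[:,0].astype(float)
    i=np.argmin(np.gradient(s*v)); P.append([*(c0+rr[i]*np.array([np.cos(a),np.sin(a)])),])
P=np.array(P)
from scipy.optimize import least_squares
f=least_squares(lambda x:np.hypot(*(P-x[:2]).T)-x[2],[.6435,.0325,.118],loss='soft_l1',f_scale=.001);print(f.x,np.median(np.abs(f.fun)))
C=f.x[:2]
for n,q in [('red',(302.1,198.3)),('blu',(301.3,150.8)),('yel',(306,175.7))]:
    d=atz(c,q,.109)[:2]-C; print(n,np.hypot(*d),np.degrees(np.arctan2(-d[1],-d[0])))
E
```

```text
[ 0.8779 -0.0029  0.062 ] [0.8621 0.1213 0.062 ] 0.12515609115440798 97.23128673955343
[ 0.8625 -0.0053  0.062 ] [0.8474 0.1194 0.062 ] 0.12556682367857425 96.8801410781839
[ 0.8592 -0.0061  0.012 ] [ 0.7973 -0.0146  0.012 ] 0.062448953824911405 -172.24633503823316
[0.8485 0.1201 0.012 ] [0.8011 0.1149 0.012 ] 0.04762493273048105 -173.73430846632627
[0.8507 0.0117 0.045 ] [0.7905 0.0035 0.045 ] 0.060751254364570406 -172.27549303414582
[0.8389 0.0978 0.045 ] [0.7925 0.0923 0.045 ] 0.046720894822865316 -173.2084832826664
[0.6458 0.0338 0.1163] 0.0002934622582348584
red 0.10506058475021968 -13.838275879918859
blu 0.1048608178990163 20.537937422462726
yel 0.10577674865300826 2.819131345589113
```

Call:
send_rows(
  moves=[
    {"slide": [0.2, 0.05, 0.02], "turn": 0, "gripper": 1},
    {"slide": [0.4, 0.11, 0.04], "turn": 0, "gripper": 1},
    {"slide": [0.6, 0.16, 0.06], "turn": 0, "gripper": 1},
    {"slide": [0.8, 0.22, 0.08], "turn": 0, "gripper": 1},
    {"slide": [0.98, 0.27, 0.1], "turn": 0, "gripper": 1},
  ],
)

```text
time_s: 4.3
tcp_pos: [0.5328, -0.1173, 0.3155]
eef_rot: [-180.0, -0.0, -87.9]
contact_force: [0.1, -0.1, 0.4]
gripper_width: 0.0874
gripper_force: 0.0
```

Call:
send_rows(
  moves=[
    {"slide": [0.2, 0.06, 0.02], "turn": 0, "gripper": 1},
    {"slide": [0.4, 0.11, 0.04], "turn": 0, "gripper": 1},
    {"slide": [0.6, 0.17, 0.06], "turn": 0, "gripper": 1},
    {"slide": [0.8, 0.22, 0.08], "turn": 0, "gripper": 1},
    {"slide": [0.98, 0.27, 0.1], "turn": 0, "gripper": 1},
  ],
)

```text
time_s: 4.72
tcp_pos: [0.4973, -0.2658, 0.3005]
eef_rot: [-180.0, -0.0, -87.9]
contact_force: [0.6, -0.2, 0.1]
gripper_width: 0.0874
gripper_force: 0.0
```

```bash
python3 - <<'E'
from h import *
import pickle
from scipy.optimize import least_squares
c=cap('wrist','w2.png');pickle.dump({k:np.array(v) for k,v in c.items()},open('w2.pkl','wb'))
print(get_state()['time_s'],proj(c,[.4948,-.3453,.12]),proj(c,[.4948,-.3453,.0]))
p=proj(c,[.4948,-.3453,.1])[0].astype(int);print(p)
x0,y0=max(p[0]-60,0),max(p[1]-60,0)
b=cv2.resize(c['img'][y0:y0+120,x0:x0+120],None,fx=5,fy=5,interpolation=cv2.INTER_CUBIC)
print(x0,y0);cv2.imwrite('pics/w2c.png',b[:,:,::-1])
E
```

```text
4.7667 [[288.60477384 113.80093456]] [[287.29650957 113.30736212]]
[288 113]
228 53
```

View pics/w2c.png

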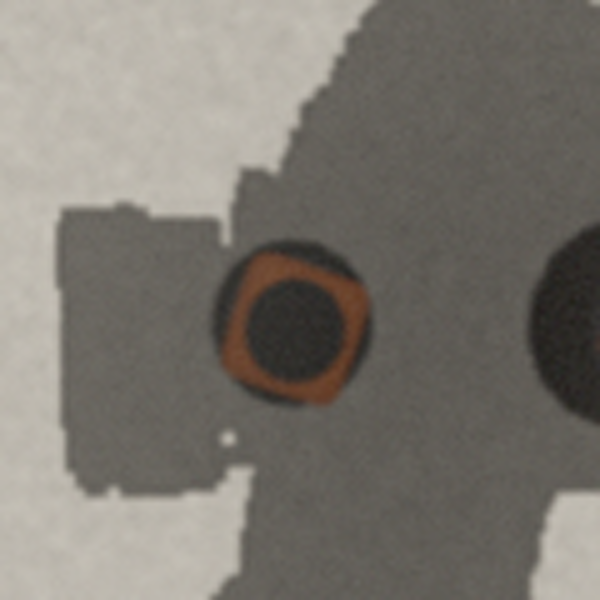

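The crop shows the standing roller from above: orange square centred on (287,118.8), rotated about 18°, with the large roller at the right edge.

```bash
python3 - <<'E'
from h import *
import pickle
np.set_printoptions(precision=4,suppress=True)
c=pickle.load(open('w2.pkl','rb'))
q=lambda u,v:(228+u/5,53+v/5)
P=np.array([atz(c,q(*a),.118) for a in [(258,252),(370,290),(333,405),(221,370)]])
for i in range(4):
    d=P[(i+1)%4]-P[i];print(np.hypot(*d[:2]),np.degrees(np.arctan2(d[1],d[0])))
print(P.mean(0),atz(c,q(296,328),.123),'wheel',atz(c,q(292,323),.04))
s=cap('side');t=cap('top');print(tri((c,q(296,328)),(s,(357.4,312.4)),(t,(416,226.4))),atz(s,(357.4,312.4),.123),atz(t,(416,226.4),.123))
print(get_state()['tcp_pos'],get_state()['eef_rot'],get_state()['joints'])
E
```

```text
0.025535368642104962 164.182288304396
0.02566808401522302 74.47258813881437
0.025880641489971594 -14.846651320491844
0.026107220610602357 -106.2818912377402
[ 0.4962 -0.3398  0.118 ] [ 0.4962 -0.3403  0.123 ] wheel [ 0.4963 -0.3399  0.04  ]
[ 0.4955 -0.3434  0.1189] [ 0.4945 -0.3471  0.123 ] [ 0.4934 -0.344   0.123 ]
[ 0.4971 -0.2657  0.2999] [179.9553   0.0078 -88.1073] [ -8.2334   7.8021  -6.7959   0.0002 -75.4474  10.126 ]
```

Call:
send_rows(
  moves=[
    {"slide": [0.1, 0.005, 0.12], "turn": -0.079, "gripper": 0.7},
    {"slide": [0.2, 0.01, 0.24], "turn": -0.158, "gripper": 0.7},
    {"slide": [0.3, 0.015, 0.36], "turn": -0.237, "gripper": 0.7},
    {"slide": [0.4, 0.02, 0.48], "turn": -0.316, "gripper": 0.7},
    {"slide": [0.503, 0.023, 0.6], "turn": -0.395, "gripper": 0.7},
  ],
)

```text
time_s: 5.28
tcp_pos: [0.4974, -0.3395, 0.2099]
eef_rot: [-180.0, -0.0, -52.0]
contact_force: [0.1, -0.1, 0.3]
gripper_width: 0.0627
gripper_force: 0.0
```

Call:
send_rows(
  moves=[
    {"slide": [0, 0, 0], "turn": -0.079, "gripper": 0.7},
    {"slide": [0, 0, 0], "turn": -0.158, "gripper": 0.7},
    {"slide": [0, 0, 0.05], "turn": -0.237, "gripper": 0.7},
    {"slide": [0, 0, 0.1], "turn": -0.316, "gripper": 0.7},
    {"slide": [0, 0, 0.15], "turn": -0.395, "gripper": 0.7},
  ],
)

```text
time_s: 5.7
tcp_pos: [0.4976, -0.3389, 0.1879]
eef_rot: [-180.0, -0.0, -16.5]
contact_force: [-0.7, 0.0, -0.1]
gripper_width: 0.0613
gripper_force: 0.0
```

```bash
python3 - <<'E'
from h import *
s=get_state();print(s['time_s'],s['tcp_pos'],s['eef_rot'],s['gripper_width'])
y=np.radians(s['eef_rot'][2]);d=np.array([.496,-.341])-s['tcp_pos'][:2]
print('dx,dy,dz frac',np.dot(d,[np.cos(y),np.sin(y)])/.15,np.dot(d,[np.sin(y),-np.cos(y)])/.15,(s['tcp_pos'][2]-.075)/.15,'turn',(s['eef_rot'][2]+15.6)/90)
E
```

```text
5.7 [ 0.49760297 -0.33887683  0.18785305] [-1.79994361e+02 -3.79030035e-02 -1.64604226e+01] 0.06130900320231203
dx,dy,dz frac -0.006237811588515105 0.016602373344945593 0.7523536851871871 turn -0.009560250793912652
```

Call:
send_rows(
  moves=[
    {"slide": [-0.006, 0.016, 0.15], "turn": -0.01, "gripper": 0.7},
    {"slide": [-0.006, 0.016, 0.3], "turn": -0.01, "gripper": 0.7},
    {"slide": [-0.006, 0.016, 0.45], "turn": -0.01, "gripper": 0.7},
    {"slide": [-0.006, 0.016, 0.6], "turn": -0.01, "gripper": 0.7},
    {"slide": [-0.006, 0.016, 0.75], "turn": -0.01, "gripper": 0.7},
  ],
)

```text
time_s: 6.12
tcp_pos: [0.496, -0.3409, 0.0748]
eef_rot: [180.0, -0.1, -15.9]
contact_force: [-0.4, -0.6, -0.0]
gripper_width: 0.0618
gripper_force: 0.0
```

Call:
send_rows(
  moves=[
    {"slide": [0, 0, 0], "turn": 0, "gripper": 0.5},
    {"slide": [0, 0, 0], "turn": 0, "gripper": 0.4},
    {"slide": [0, 0, 0], "turn": 0, "gripper": 0.3},
    {"slide": [0, 0, 0], "turn": 0, "gripper": 0.25},
    {"slide": [0, 0, 0], "turn": 0, "gripper": 0.2},
  ],
  newtons=50,
)

```text
time_s: 6.53
tcp_pos: [0.4964, -0.3419, 0.077]
eef_rot: [180.0, -0.2, -16.0]
contact_force: [0.8, -0.9, -0.6]
gripper_width: 0.0335
gripper_force: 0.0
```

Call:
send_rows(
  moves=[
    {"slide": [0, 0, 0], "turn": 0, "gripper": 0},
    {"slide": [0, 0, 0], "turn": 0, "gripper": 0},
    {"slide": [0, 0, 0], "turn": 0, "gripper": 0},
    {"slide": [0, 0, 0], "turn": 0, "gripper": 0},
    {"slide": [0, 0, 0], "turn": 0, "gripper": 0},
  ],
  newtons=50,
)

```text
time_s: 6.95
tcp_pos: [0.4961, -0.3419, 0.0766]
eef_rot: [180.0, -0.1, -16.1]
contact_force: [-0.5, 3.0, 6.6]
gripper_width: 0.0279
gripper_force: 50.0
```

Call:
send_rows(
  moves=[
    {"slide": [0, 0, -0.16], "turn": 0, "gripper": 0},
    {"slide": [0, 0, -0.33], "turn": 0, "gripper": 0},
    {"slide": [0, 0, -0.5], "turn": 0.07, "gripper": 0},
    {"slide": [0, 0, -0.67], "turn": 0.14, "gripper": 0},
    {"slide": [0, 0, -0.83], "turn": 0.21, "gripper": 0},
  ],
  newtons=60,
)

```text
time_s: 7.37
tcp_pos: [0.495, -0.3416, 0.201]
eef_rot: [-180.0, 0.0, -35.3]
contact_force: [-0.2, -1.1, -1.2]
gripper_width: 0.028
gripper_force: 60.0
```

Call:
send_rows(
  moves=[
    {"slide": [-0.1, -0.12, 0], "turn": 0, "gripper": 0},
    {"slide": [-0.23, -0.27, 0], "turn": 0, "gripper": 0},
    {"slide": [-0.36, -0.42, 0], "turn": 0, "gripper": 0},
    {"slide": [-0.49, -0.57, 0], "turn": 0, "gripper": 0},
    {"slide": [-0.61, -0.713, 0], "turn": 0, "gripper": 0},
  ],
)

```text
time_s: 7.78
tcp_pos: [0.4807, -0.2003, 0.1996]
eef_rot: [180.0, 0.0, -35.0]
contact_force: [0.2, 0.8, -1.6]
gripper_width: 0.0278
gripper_force: 60.0
```

Call:
send_rows(
  moves=[
    {"slide": [-0.12, -0.14, 0], "turn": 0, "gripper": 0},
    {"slide": [-0.24, -0.28, 0], "turn": 0, "gripper": 0},
    {"slide": [-0.36, -0.42, 0], "turn": 0, "gripper": 0},
    {"slide": [-0.49, -0.57, 0], "turn": 0, "gripper": 0},
    {"slide": [-0.61, -0.713, 0], "turn": 0, "gripper": 0},
  ],
)

```text
time_s: 8.2
tcp_pos: [0.4672, -0.0603, 0.1997]
eef_rot: [180.0, 0.0, -35.0]
contact_force: [0.2, -0.4, -2.4]
gripper_width: 0.0278
gripper_force: 60.0
```

Call:
send_rows(
  moves=[
    {"slide": [-0.14, -0.16, 0], "turn": 0.056, "gripper": 0},
    {"slide": [-0.28, -0.32, 0], "turn": 0.112, "gripper": 0},
    {"slide": [-0.42, -0.48, 0], "turn": 0.168, "gripper": 0},
    {"slide": [-0.53, -0.62, 0], "turn": 0.224, "gripper": 0},
    {"slide": [-0.61, -0.713, 0], "turn": 0.28, "gripper": 0},
  ],
)

```text
time_s: 8.62
tcp_pos: [0.4539, 0.0805, 0.1998]
eef_rot: [-180.0, 0.0, -60.4]
contact_force: [0.3, -1.1, -2.9]
gripper_width: 0.0273
gripper_force: 60.0
```

```bash
python3 - <<'E'
from h import *
import pickle
s=get_state();print({k:np.round(v,4) for k,v in s.items()})
c=cap('wrist','w3.png');pickle.dump({k:np.array(v) for k,v in c.items()},open('w3.pkl','wb'))
print(c['origin'],c['attitude'])
E
```

```text
{'time_s': np.float64(8.6167), 'joints': array([ 3.46292e+01,  1.17670e+00, -2.74797e+01, -2.32000e-02,
       -6.13288e+01, -4.99280e+00]), 'qd': array([ 25.5572,   1.3893,   1.2327,   0.1006,  -0.222 , -84.9077]), 'joint_torque': array([-2.22050e+00, -3.03835e+01,  2.78705e+01,  6.72050e+00,
       -1.30000e-03,  2.15390e+00]), 'tcp_pos': array([0.4539, 0.0805, 0.1998]), 'eef_rot': array([-1.799871e+02,  2.160000e-02, -6.037480e+01]), 'contact_force': array([ 0.2543, -1.0606, -2.8699]), 'moment': array([ 0.0371, -0.0684,  0.0227]), 'gripper_force': np.float64(59.9815), 'gripper_width': np.float64(0.0273)}
[0.49439389 0.00972783 0.35814738] [ 1.62511074e+02  5.88075364e-02 -1.50360377e+02]
```

View pics/w3.png

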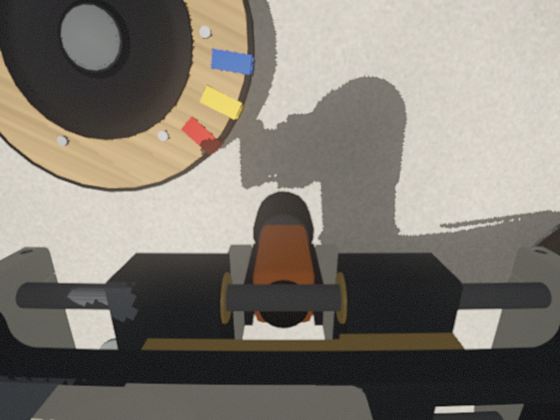

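The marks show clearly, blue (232,61), yellow (221,102), red (201,134). The wheel is at (284,215) and the roller is held upright. Next I'll fit the pose from the marks and simulate the pressing.

```bash
cat > est.py <<'E'
from h import *
import pickle
def marks(c,z=.1085):
    h=cv2.cvtColor(cv2.GaussianBlur(c['img'],(0,0),.6),cv2.COLOR_RGB2HSV);H,S,V=[h[...,i].astype(int) for i in range(3)]
    out={}
    for n,m in [('red',((H<6)|(H>172))&(S>140)&(V>50)),('yel',(H>21)&(H<33)&(S>140)&(V>60)),('blu',(H>105)&(H<130)&(S>110)&(V>40))]:
        k,l,st,ce=cv2.connectedComponentsWithStats(m.astype(np.uint8)[:300])
        if k<2: continue
        i=1+np.argmax(st[1:,4])
        if st[i,4]<60: continue
        p=np.argwhere(l==i)[:,::-1].astype(float)
        q=np.array([atz(c,x,z)[:2] for x in p[::3]])
        out[n]=(q.mean(0),int(st[i,4]),p.mean(0).round(),q)
    return out
E
python3 - <<'E'
from est import *
np.set_printoptions(precision=4,suppress=True)
for f in ('w1.pkl','w3.pkl'):
    c=pickle.load(open(f,'rb'));m=marks(c);print(f)
    for n,(q,a,p,Q) in m.items():
        print(n,q,a,p)
        for D in [(.6458,.0338)]:
            r=np.hypot(*(Q-D).T);th=np.degrees(np.arctan2(*(D-q)[::-1]));print('   r',r.min(),np.hypot(*(q-D)),r.max(),'ang',th)
c=pickle.load(open('w3.pkl','rb'))
T=np.array([.4539,.0805,.1998])
a=np.linspace(0,2*np.pi,73)
for dz in (-.075,-.035):
    P=proj(c,np.c_[T[0]+.022*np.cos(a),T[1]+.022*np.sin(a),np.full(73,T[2]+dz)]);print(dz,P.min(0),P.max(0))
# circle fit outer trim
im=cv2.GaussianBlur(c['img'],(0,0),.7).astype(np.float32)
# wood edge fit
h=cv2.cvtColor(c['img'],cv2.COLOR_RGB2HSV);sv=cv2.GaussianBlur(h[...,1].astype(np.float32)*h[...,2],(0,0),.7)
P=[];c0=np.array([.644,.033])
from scipy.optimize import least_squares
for a in np.radians(np.arange(150,290,1.)):
    rr=np.arange(.108,.126,.0004);uv=proj(c,np.c_[c0[0]+rr*np.cos(a),c0[1]+rr*np.sin(a),np.full(len(rr),.108)]).astype(np.float32)
    if uv.min()<3: continue
    s=cv2.remap(sv,uv[:,:1],uv[:,1:],1)[:,0];g=np.gradient(s);i=np.argmin(g)
    if g[i]<-300:P.append(c0+rr[i]*np.array([np.cos(a),np.sin(a)]))
P=np.array(P)
for r in (.1165,.118,None):
    f=least_squares(lambda x:np.hypot(*(P-x[:2]).T)-(r or x[2]),[.644,.033,.117],loss='soft_l1',f_scale=.001);print(len(P),f.x,np.median(abs(f.fun)))
E
```

```text
w1.pkl
red [0.5446 0.0591] 199 [302. 198.]
   r 0.09053702699730186 0.10429027095757959 0.11797855466392626 ang -14.027650250770645
yel [0.5399 0.0271] 127 [307. 174.]
   r 0.09180336583067528 0.10614719496142816 0.11868558569571133 ang 3.614250691253942
w3.pkl
red [0.5478 0.0575] 434 [197. 132.]
   r 0.09060944613981384 0.1008188701387202 0.11471719085678676 ang -13.606508481099137
blu [ 0.5471 -0.0032] 698 [232.  61.]
   r 0.0905639800617907 0.10543845436783174 0.12063904259159668 ang 20.522515632840086
-0.075 [256.9624 189.4655] [310.4108 239.9812]
-0.035 [252.1344 204.1618] [315.3186 262.6665]
71 [0.6455 0.0336 0.117 ] 0.0005890821183820449
71 [0.6472 0.0338 0.117 ] 0.0006425900230453141
71 [0.6379 0.0329 0.1096] 0.0011193403588262152
```

```bash
cat > step.py <<'E'
import sys,json
from est import *
from scipy.optimize import least_squares
np.set_printoptions(precision=4,suppress=True)
PSI=np.radians(7.2);S0=np.array([.6956,.0366]);RM=.1045;H12=1/12
rot=lambda a:np.array([[np.cos(a),-np.sin(a)],[np.sin(a),np.cos(a)]])
u=lambda a:np.array([np.cos(a),np.sin(a)])
Dpos=lambda c,t:S0+rot(PSI)@(np.array([c,0])-.05*u(t))
Wpos=lambda c,t,a:Dpos(c,t)-.142*rot(PSI)@u(t-a)
sm=lambda x:.5-.5*np.cos(np.pi*np.clip(x,0,1))
TH=dict(ramp=1.0,r=3.5,y0=5.5,y1=9.0,b0=11.0)
def prof(tau): return 6*np.clip(tau/TH['ramp'],0,1), .3-.3*sm((tau-TH['r'])/(TH['y0']-TH['r']))-.3*sm((tau-TH['y1'])/(TH['b0']-TH['y1']))
def est(c,W,contact,g):
    m=marks(c);off=dict(red=.3,yel=0.,blu=-.3)
    def res(x):
        D=Dpos(*x);r=[]
        for n,(q,A,p,Q) in m.items(): r+=list((D-RM*rot(PSI)@u(x[1]-off[n])-q)/.0015)
        if contact:r.append((np.hypot(*(D-W))-.142)/.0004)
        return r+list((np.array(x)-g)/[.02,.3])
    f=least_squares(res,g,loss='soft_l1');return f.x,{n:(v[1],v[2].tolist()) for n,v in m.items()},np.abs(f.fun).max()
def angle_a(W,c,t):
    d=rot(-PSI)@(Dpos(c,t)-W);return t-np.arctan2(d[1],d[0]),np.hypot(*d)
E
cat > run.py <<'E'
# run.py tau ncalls [dc]: estimate now, plan rows
from step import *
st=json.load(open('st.json'));tau=float(sys.argv[1]);n=int(sys.argv[2]);dc=float(sys.argv[3]) if len(sys.argv)>3 else 0
F=[];TP=[]
for i in range(2):
    c=cap('wrist');s=get_state();F.append(s['contact_force']);TP.append(s['tcp_pos'])
pickle.dump({k:np.array(v) for k,v in c.items()},open('last.pkl','wb'))
W=np.array(st['W']);yaw=np.radians(s['eef_rot'][2])
(x,info,r)=est(c,W,tau>.3,np.array([st['c'],st['t']])); a,d=angle_a(W,*x)
F=np.mean(F,0);TP=np.mean(TP,0);w=rot(PSI)@u(x[1]-a)
print('t',round(s['time_s'],2),'tcp',TP,'W',W,'yaw',s['eef_rot'][2],'tilt',s['eef_rot'][:2]);print(info,'res',round(r,2))
print('est c,t',x,'pred',st['c'],st['t'],'a',a,'gap',d-.142,'F',F,'N',-F[:2]@w,'Nspring',160*x[0]/np.cos(x[1]-a))
c_,t_=x; W0=W.copy();e0=W-Wpos(c_,t_,prof(tau)[1])if tau>.3 else np.zeros(2)
rows=[];T=tau;k=0
for call in range(n):
    R_=[]
    for i in range(5):
        for j in range(20):
            T+=H12/20;N,a=prof(T);c_+=(N*np.cos(t_-a)-160*c_)/15*H12/20;t_+=.05*N*np.sin(a)/.55*H12/20
        k+=1;Wt=Wpos(c_+dc,t_,a)+e0*max(0,1-k/5)
        D=Wt-W0;R_.append([round(float(D@u(yaw)/.15),3),round(float(D@[np.sin(yaw),-np.cos(yaw)]/.15),3)])
    for q in R_: print(q)
    print('-- tau',round(T,3),'c,t',c_,t_)
    W0=W0+.15*(R_[-1][0]*u(yaw)+R_[-1][1]*np.array([np.sin(yaw),-np.cos(yaw)]))
json.dump(dict(W=list(W0),c=c_,t=t_),open('st.json','w'))
E
python3 - <<'E'
from step import *
c=pickle.load(open('w3.pkl','rb'));h=cv2.cvtColor(c['img'],cv2.COLOR_RGB2HSV);print(h[102,221],h[98,212],h[120,180],h[60,20],h[150,100])
print(est(c,None,False,np.array([0,-.067])))
s=get_state();print(s['tcp_pos'],s['eef_rot'])
y=np.radians(-60.2);d=np.array([.4981,.0700])-s['tcp_pos'][:2];print(d@u(y)/.15,d@[np.sin(y),-np.cos(y)]/.15,(s['tcp_pos'][2]-.155)/.15)
# sim
cc,t=0,-.067;T=0
while T<13.5:
    N,a=prof(T);cc+=(N*np.cos(t-a)-160*cc)/15*.005;t+=.05*N*np.sin(a)/.55*.005;T+=.005
    if abs(T%1-.0)<.004:print(round(T,1),cc,t,Wpos(cc,t,a))
E
```

```text
[ 25 133 238] [ 25 134 237] [ 18  86 207] [150  16  49] [ 18  85 208]
(array([ 0.0012, -0.0637]), {'red': (434, [197.0, 132.0]), 'blu': (698, [232.0, 61.0])}, np.float64(1.6680354463169216))
[0.4541 0.0821 0.1999] [-179.9458    0.047   -60.7788]
0.21588130942085737 -0.21413365683935132 0.2991799266155602
1.0 0.03247165447050261 0.013193437898554473 [0.5381 0.0565]
9.0 0.031394321667459715 0.5786862192482436 [ 0.5804 -0.0838]
10.0 0.029058609780558107 0.5492094351078055 [ 0.5889 -0.0952]
11.0 0.027971965995605093 0.41698150209125734 [ 0.586  -0.0917]
12.0 0.03154966403796968 0.25578866209416434 [ 0.5702 -0.0675]
13.0 0.03439269776916273 0.09459582209707135 [ 0.5577 -0.0406]
```

Call:
send_rows(
  moves=[
    {"slide": [0.04, -0.04, 0.06], "turn": 0, "gripper": 0},
    {"slide": [0.09, -0.09, 0.13], "turn": 0, "gripper": 0},
    {"slide": [0.14, -0.14, 0.2], "turn": 0, "gripper": 0},
    {"slide": [0.18, -0.18, 0.26], "turn": 0, "gripper": 0},
    {"slide": [0.216, -0.214, 0.3], "turn": 0, "gripper": 0},
  ],
)

```text
time_s: 9.08
tcp_pos: [0.4985, 0.0654, 0.1532]
eef_rot: [179.9, 0.0, -60.2]
contact_force: [0.1, 1.3, -2.2]
gripper_width: 0.0276
gripper_force: 60.0
```

```bash
sed -i 's/S>140)&(V>60)/S>112)\&(V>60)/; s/S>140)&(V>50)/S>120)\&(V>40)/' est.py
python3 - <<'E'
from step import *
TP=[];F=[];Y=[]
for i in range(4):
    c=cap('wrist','w4.png' if i==3 else None);s=get_state();TP.append(s['tcp_pos']);F.append(s['contact_force']);Y.append(s['eef_rot'][2])
pickle.dump({k:np.array(v) for k,v in c.items()},open('w4.pkl','wb'))
TP=np.mean(TP,0);print(s['time_s'],TP,np.mean(F,0),np.mean(Y))
W=TP[:2];x,i,r=est(c,W,False,np.array([0,-.065]));print(x,i,r,angle_a(W,*x))
m=marks(c);D=Dpos(*x)
for n in m: print(n,m[n][0],np.hypot(*(m[n][0]-D)))
json.dump(dict(W=list(W),c=0.,t=float(x[1])),open('st.json','w'))
E
```

```text
9.2833 [0.4986 0.0655 0.1535] [ 0.094   0.0845 -1.5842] -60.240243231021175
[-0.0003 -0.0698] {'red': (752, [232.0, 191.0]), 'yel': (952, [256.0, 154.0]), 'blu': (946, [271.0, 108.0])} 0.26848660844488076 (np.float64(0.26894721467876403), np.float64(0.15015657043324168))
red [0.544  0.0592] 0.10449072439263128
yel [0.5414 0.028 ] 0.10415264815580562
blu [ 0.547 -0.003] 0.10500703432717094
```

View pics/w4.png

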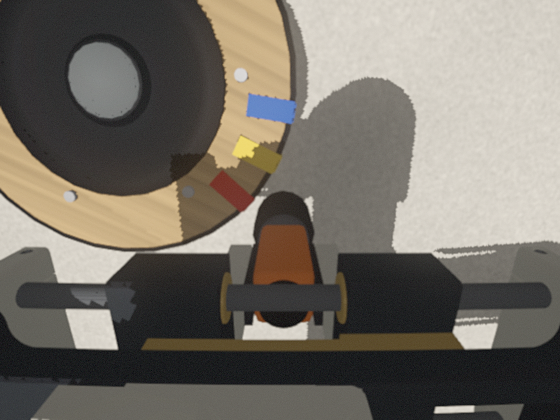

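The wheel at (284,215) is about 8 mm from the edge, next to red (232,191). Yellow is at (256,154) and blue at (271,108), and the fit residual is small. Starting the press.

```bash
sed -i 's/if tau>.3 else np.zeros(2)//' run.py; python3 run.py -0.3 3
```

```text
t 9.38 tcp [0.4984 0.0662 0.1551] W [0.4986 0.0655] yaw -60.19241321191058 tilt [-179.9739   -0.0019]
{'red': (752, [232.0, 190.0]), 'yel': (941, [257.0, 153.0]), 'blu': (942, [272.0, 108.0])} res 0.2
est c,t [-0.0004 -0.0695] pred 0.0 -0.06981457672107846 a 0.2695696488686692 gap 0.008093507066178757 F [-0.5325 -0.6292 -1.9757] N 0.38715480116171225 Nspring -0.06880801570859378
[0.004, -0.013]
[0.007, -0.026]
[0.01, -0.038]
[0.014, -0.051]
[0.022, -0.072]
-- tau 0.117 c,t 0.0018204042907095362 -0.06832760728455703
[0.008, -0.013]
[0.018, -0.028]
[0.03, -0.042]
[0.043, -0.055]
[0.057, -0.068]
-- tau 0.533 c,t 0.01562943147387072 -0.04635948586134192
[0.015, -0.012]
[0.032, -0.024]
[0.05, -0.035]
[0.069, -0.045]
[0.09, -0.055]
-- tau 0.95 c,t 0.03074373401717288 0.003593503616924207
```

Call:
send_rows(
  moves=[
    {"slide": [0.004, -0.013, 0], "turn": 0, "gripper": 0},
    {"slide": [0.007, -0.026, 0], "turn": 0, "gripper": 0},
    {"slide": [0.01, -0.038, 0], "turn": 0, "gripper": 0},
    {"slide": [0.014, -0.051, 0], "turn": 0, "gripper": 0},
    {"slide": [0.022, -0.072, 0], "turn": 0, "gripper": 0},
  ],
)

```text
time_s: 9.8
tcp_pos: [0.5092, 0.069, 0.1549]
eef_rot: [180.0, 0.0, -60.2]
contact_force: [-0.1, -0.3, -2.3]
gripper_width: 0.0276
gripper_force: 60.0
```

Call:
send_rows(
  moves=[
    {"slide": [0.008, -0.013, 0], "turn": 0, "gripper": 0},
    {"slide": [0.018, -0.028, 0], "turn": 0, "gripper": 0},
    {"slide": [0.03, -0.042, 0], "turn": 0, "gripper": 0},
    {"slide": [0.043, -0.055, 0], "turn": 0, "gripper": 0},
    {"slide": [0.057, -0.068, 0], "turn": 0, "gripper": 0},
  ],
)

```text
time_s: 10.22
tcp_pos: [0.5224, 0.0664, 0.1547]
eef_rot: [180.0, 0.0, -60.2]
contact_force: [-2.4, 1.1, -0.7]
gripper_width: 0.0274
gripper_force: 60.0
```

Call:
send_rows(
  moves=[
    {"slide": [0.015, -0.012, 0], "turn": 0, "gripper": 0},
    {"slide": [0.032, -0.024, 0], "turn": 0, "gripper": 0},
    {"slide": [0.05, -0.035, 0], "turn": 0, "gripper": 0},
    {"slide": [0.069, -0.045, 0], "turn": 0, "gripper": 0},
    {"slide": [0.09, -0.055, 0], "turn": 0, "gripper": 0},
  ],
)

```text
time_s: 10.63
tcp_pos: [0.5361, 0.0587, 0.1547]
eef_rot: [179.9, 0.0, -60.2]
contact_force: [-4.5, 0.6, 0.2]
gripper_width: 0.0277
gripper_force: 60.0
```

```bash
python3 run.py 0.95 2
```

```text
t 10.73 tcp [0.5365 0.0585 0.1546] W [0.5366 0.0581] yaw -60.21379067521127 tilt [179.95     0.0103]
{'red': (791, [245.0, 196.0]), 'yel': (932, [266.0, 158.0]), 'blu': (936, [278.0, 111.0])} res 0.52
est c,t [0.0305 0.0109] pred 0.03074373401717288 0.003593503616924207 a 0.30974940990415495 gap -9.666540682806701e-05 F [-4.3427  0.8877 -0.2621] N 4.430655028115558 Nspring 5.110369457136862
[0.023, -0.008]
[0.043, -0.007]
[0.06, -0.001]
[0.077, 0.007]
[0.093, 0.016]
-- tau 1.367 c,t 0.03638455516837352 0.0779023055601212
[0.015, 0.008]
[0.03, 0.016]
[0.046, 0.023]
[0.061, 0.031]
[0.076, 0.038]
-- tau 1.783 c,t 0.03695446170367889 0.14506598889224329
```

Call:
send_rows(
  moves=[
    {"slide": [0.023, -0.008, 0], "turn": 0, "gripper": 0},
    {"slide": [0.043, -0.007, 0], "turn": 0, "gripper": 0},
    {"slide": [0.06, -0.001, 0], "turn": 0, "gripper": 0},
    {"slide": [0.077, 0.007, 0], "turn": 0, "gripper": 0},
    {"slide": [0.093, 0.016, 0], "turn": 0, "gripper": 0},
  ],
)

```text
time_s: 11.15
tcp_pos: [0.5404, 0.0453, 0.1545]
eef_rot: [179.9, 0.0, -60.2]
contact_force: [-5.1, 0.5, -1.2]
gripper_width: 0.0281
gripper_force: 60.0
```

Call:
send_rows(
  moves=[
    {"slide": [0.015, 0.008, 0], "turn": 0, "gripper": 0},
    {"slide": [0.03, 0.016, 0], "turn": 0, "gripper": 0},
    {"slide": [0.046, 0.023, 0], "turn": 0, "gripper": 0},
    {"slide": [0.061, 0.031, 0], "turn": 0, "gripper": 0},
    {"slide": [0.076, 0.038, 0], "turn": 0, "gripper": 0},
  ],
)

```text
time_s: 11.57
tcp_pos: [0.541, 0.0324, 0.1545]
eef_rot: [179.9, 0.0, -60.2]
contact_force: [-5.4, 0.6, -1.1]
gripper_width: 0.0278
gripper_force: 60.0
```

```bash
python3 run.py 1.783 2
```

```text
t 11.67 tcp [0.5409 0.0321 0.1545] W [0.5421 0.032 ] yaw -60.21466075632618 tilt [179.8786   0.0211]
{'red': (800, [242.0, 200.0]), 'yel': (931, [256.0, 158.0]), 'blu': (941, [260.0, 110.0])} res 1.38
est c,t [0.0363 0.1661] pred 0.03695446170367889 0.14506598889224329 a 0.3290189085354235 gap -0.0002987747174335309 F [-5.9569  0.2689  0.2087] N 5.96281976563213 Nspring 5.887090832336819
[0.021, 0.007]
[0.042, 0.016]
[0.062, 0.025]
[0.083, 0.035]
[0.103, 0.044]
-- tau 2.2 c,t 0.03736224513207914 0.23328320497238608
[0.016, 0.006]
[0.032, 0.012]
[0.048, 0.017]
[0.064, 0.023]
[0.08, 0.028]
-- tau 2.616 c,t 0.037491790803461246 0.30044688830450816
```

```bash
python3 - <<'E'
s=open('run.py').read()
s=s.replace("for i in range(2):","for i in range(1):")
s=s.replace("W=np.array(st['W']);","W=np.array(st['W'])-[.001,0];")
s=s.replace("c_,t_=x; W0","c_,t_=x; t_+=.05*.05*6*np.sin(a)/.55; W0").replace("max(0,1-k/5)","max(0,1-k/4)")
s=s.replace("W=list(W0)","W=list(W0+[.001,0])")
open('run.py','w').write(s)
E
```

Call:
send_rows(
  moves=[
    {"slide": [0.021, 0.007, 0], "turn": 0, "gripper": 0},
    {"slide": [0.042, 0.016, 0], "turn": 0, "gripper": 0},
    {"slide": [0.062, 0.025, 0], "turn": 0, "gripper": 0},
    {"slide": [0.083, 0.035, 0], "turn": 0, "gripper": 0},
    {"slide": [0.103, 0.044, 0], "turn": 0, "gripper": 0},
  ],
)

```text
time_s: 12.08
tcp_pos: [0.5429, 0.0156, 0.1545]
eef_rot: [179.9, 0.0, -60.2]
contact_force: [-5.8, -0.4, -1.0]
gripper_width: 0.0275
gripper_force: 60.0
```

Call:
send_rows(
  moves=[
    {"slide": [0.016, 0.006, 0], "turn": 0, "gripper": 0},
    {"slide": [0.032, 0.012, 0], "turn": 0, "gripper": 0},
    {"slide": [0.048, 0.017, 0], "turn": 0, "gripper": 0},
    {"slide": [0.064, 0.023, 0], "turn": 0, "gripper": 0},
    {"slide": [0.08, 0.028, 0], "turn": 0, "gripper": 0},
  ],
)

```text
time_s: 12.5
tcp_pos: [0.5451, 0.003, 0.1545]
eef_rot: [179.9, 0.0, -60.2]
contact_force: [-4.9, -0.3, -0.4]
gripper_width: 0.0278
gripper_force: 60.0
```

```bash
python3 run.py 2.616 2
```

```text
t 12.55 tcp [0.5452 0.0027 0.1545] W [0.5454 0.0029] yaw -60.20075445561618 tilt [179.8556   0.0106]
{'red': (799, [239.0, 205.0]), 'yel': (944, [246.0, 162.0]), 'blu': (952, [241.0, 114.0])} res 0.89
est c,t [0.0359 0.3283] pred 0.037491790803461246 0.30044688830450816 a 0.33864057411708737 gap -0.0001670659695280352 F [-6.3537 -0.5683 -0.6298] N 6.376890561852871 Nspring 5.744921862043509
[0.03, 0.003]
[0.058, 0.01]
[0.086, 0.018]
[0.114, 0.026]
[0.131, 0.03]
-- tau 3.033 c,t 0.03732935443363901 0.40451830337780303
[0.016, 0.004]
[0.033, 0.007]
[0.05, 0.011]
[0.066, 0.014]
[0.083, 0.017]
-- tau 3.449 c,t 0.03703707145879858 0.4716819867099251
```

Call:
send_rows(
  moves=[
    {"slide": [0.03, 0.003, 0], "turn": 0, "gripper": 0},
    {"slide": [0.058, 0.01, 0], "turn": 0, "gripper": 0},
    {"slide": [0.086, 0.018, 0], "turn": 0, "gripper": 0},
    {"slide": [0.114, 0.026, 0], "turn": 0, "gripper": 0},
    {"slide": [0.131, 0.03, 0], "turn": 0, "gripper": 0},
  ],
)

```text
time_s: 12.97
tcp_pos: [0.551, -0.0167, 0.1545]
eef_rot: [179.8, 0.0, -60.2]
contact_force: [-6.2, -1.1, -0.9]
gripper_width: 0.0277
gripper_force: 60.0
```

Call:
send_rows(
  moves=[
    {"slide": [0.016, 0.004, 0], "turn": 0, "gripper": 0},
    {"slide": [0.033, 0.007, 0], "turn": 0, "gripper": 0},
    {"slide": [0.05, 0.011, 0], "turn": 0, "gripper": 0},
    {"slide": [0.066, 0.014, 0], "turn": 0, "gripper": 0},
    {"slide": [0.083, 0.017, 0], "turn": 0, "gripper": 0},
  ],
)

```text
time_s: 13.38
tcp_pos: [0.5549, -0.0286, 0.1545]
eef_rot: [179.8, 0.0, -60.2]
contact_force: [-5.9, -1.3, 0.1]
gripper_width: 0.0278
gripper_force: 60.0
```

```bash
sed -i 's/np.sin(a)\/.55\*H12/np.sin(a)\/.52*H12/' run.py; python3 run.py 3.449 2
```

```text
t 13.43 tcp [ 0.555  -0.0289  0.1545] W [ 0.5552 -0.0285] yaw -60.20221942723547 tilt [179.8331   0.0001]
{'red': (800, [235.0, 215.0]), 'yel': (957, [236.0, 172.0]), 'blu': (934, [222.0, 126.0])} res 0.88
est c,t [0.0365 0.4883] pred 0.03703707145879858 0.4716819867099251 a 0.32151310697393126 gap -0.00023621677354129789 F [-5.7649 -1.9097 -0.7878] N 6.070665799041387 Nspring 5.926586804597861
[0.026, 0.003]
[0.054, 0.007]
[0.083, 0.012]
[0.114, 0.017]
[0.14, 0.02]
-- tau 3.866 c,t 0.03616467974273404 0.566330100832468
[0.027, 0.002]
[0.054, 0.005]
[0.083, 0.007]
[0.112, 0.009]
[0.14, 0.01]
-- tau 4.282 c,t 0.034623291038040856 0.6236940254936039
```

Call:
send_rows(
  moves=[
    {"slide": [0.026, 0.003, 0], "turn": 0, "gripper": 0},
    {"slide": [0.054, 0.007, 0], "turn": 0, "gripper": 0},
    {"slide": [0.083, 0.012, 0], "turn": 0, "gripper": 0},
    {"slide": [0.114, 0.017, 0], "turn": 0, "gripper": 0},
    {"slide": [0.14, 0.02, 0], "turn": 0, "gripper": 0},
  ],
)

```text
time_s: 13.85
tcp_pos: [0.5627, -0.0486, 0.1545]
eef_rot: [179.8, 0.0, -60.2]
contact_force: [-4.5, -2.5, -0.5]
gripper_width: 0.0276
gripper_force: 60.0
```

Call:
send_rows(
  moves=[
    {"slide": [0.027, 0.002, 0], "turn": 0, "gripper": 0},
    {"slide": [0.054, 0.005, 0], "turn": 0, "gripper": 0},
    {"slide": [0.083, 0.007, 0], "turn": 0, "gripper": 0},
    {"slide": [0.112, 0.009, 0], "turn": 0, "gripper": 0},
    {"slide": [0.14, 0.01, 0], "turn": 0, "gripper": 0},
  ],
)

```text
time_s: 14.27
tcp_pos: [0.5719, -0.0676, 0.1545]
eef_rot: [179.8, -0.0, -60.2]
contact_force: [-5.9, -3.4, -0.9]
gripper_width: 0.0278
gripper_force: 60.0
```

```bash
python3 run.py 4.282 2
```

```text
t 14.32 tcp [ 0.5722 -0.0681  0.1545] W [ 0.5722 -0.0672] yaw -60.201682612432805 tilt [179.8213  -0.0203]
{'red': (641, [232.0, 237.0]), 'yel': (924, [228.0, 197.0]), 'blu': (566, [212.0, 153.0])} res 3.13
est c,t [0.034  0.6556] pred 0.034623291038040856 0.6236940254936039 a 0.24169679777184083 gap -0.00022139048494684843 F [-4.7503 -3.8678 -1.1196] N 6.062547035728973 Nspring 5.9418524626188765
[0.04, -0.001]
[0.079, -0.002]
[0.117, -0.003]
[0.154, -0.005]
[0.177, -0.007]
-- tau 4.699 c,t 0.03161409170790741 0.6984530164755399
[0.022, -0.001]
[0.041, -0.003]
[0.058, -0.005]
[0.072, -0.007]
[0.084, -0.009]
-- tau 5.115 c,t 0.02938032827858748 0.7132728268624572
```

```bash
python3 - <<'E'
import step
from step import *
c=pickle.load(open('last.pkl','rb'));m0=marks(c);W=np.array([.5720,-.0677])
for n in m0: print(n,m0[n][0],m0[n][3].min(0),m0[n][3].max(0))
for ks in (['yel'],['blu'],['red'],['red','yel']):
    step.marks=lambda c:{k:m0[k] for k in ks}
    x,i,r=est(c,W,True,np.array([.034,.64]));print(ks,x,angle_a(W,*x),r)
E
```

```text
red [ 0.6014 -0.0429] [ 0.5853 -0.0552] [ 0.6169 -0.0301]
yel [ 0.6182 -0.0689] [ 0.6038 -0.0861] [ 0.634  -0.0524]
blu [ 0.6414 -0.0913] [ 0.6319 -0.1038] [ 0.6508 -0.0719]
['yel'] [0.0337 0.6558] (np.float64(0.23868582903121177), np.float64(0.14192092183413693)) 0.7601458645325465
['blu'] [0.0338 0.6445] (np.float64(0.22388813893329595), np.float64(0.14189706029851962)) 3.745129113503424
['red'] [0.0338 0.658 ] (np.float64(0.24183262555680496), np.float64(0.14201894766607634)) 0.1542484352306713
['red', 'yel'] [0.0337 0.6573] (np.float64(0.24068754553672206), np.float64(0.1419444737640071)) 0.8717539211096822
```

Call:
send_rows(
  moves=[
    {"slide": [0.04, -0.001, 0], "turn": 0, "gripper": 0},
    {"slide": [0.079, -0.002, 0], "turn": 0, "gripper": 0},
    {"slide": [0.117, -0.003, 0], "turn": 0, "gripper": 0},
    {"slide": [0.154, -0.005, 0], "turn": 0, "gripper": 0},
    {"slide": [0.177, -0.007, 0], "turn": 0, "gripper": 0},
  ],
)

```text
time_s: 14.73
tcp_pos: [0.5864, -0.0905, 0.1545]
eef_rot: [179.8, -0.0, -60.2]
contact_force: [-4.0, -3.7, -0.6]
gripper_width: 0.0278
gripper_force: 60.0
```

Call:
send_rows(
  moves=[
    {"slide": [0.022, -0.001, 0], "turn": 0, "gripper": 0},
    {"slide": [0.041, -0.003, 0], "turn": 0, "gripper": 0},
    {"slide": [0.058, -0.005, 0], "turn": 0, "gripper": 0},
    {"slide": [0.072, -0.007, 0], "turn": 0, "gripper": 0},
    {"slide": [0.084, -0.009, 0], "turn": 0, "gripper": 0},
  ],
)

```text
time_s: 15.15
tcp_pos: [0.5937, -0.1006, 0.1545]
eef_rot: [179.8, -0.0, -60.2]
contact_force: [-4.6, -4.2, -1.8]
gripper_width: 0.0274
gripper_force: 60.0
```

```bash
sed -i 's/(S>110)&(V>40)/(S>95)\&(V>22)/' est.py; python3 run.py 5.115 1
```

```text
t 15.2 tcp [ 0.5939 -0.1008  0.1545] W [ 0.5937 -0.1   ] yaw -60.20227151216142 tilt [179.8325  -0.0414]
{'yel': (857, [233.0, 231.0]), 'blu': (857, [210.0, 194.0])} res 1.9
est c,t [0.0291 0.7522] pred 0.02938032827858748 0.7132728268624572 a 0.07755404228380625 gap -0.00020319643956367983 F [-4.1607 -4.8576 -1.3349] N 6.383520818432246 Nspring 5.955337451658594
[0.021, -0.003]
[0.039, -0.006]
[0.056, -0.01]
[0.07, -0.013]
[0.071, -0.013]
-- tau 5.532 c,t 0.02734217998526956 0.7562301458200015
```

Call:
send_rows(
  moves=[
    {"slide": [0.021, -0.003, 0], "turn": -0.05, "gripper": 0},
    {"slide": [0.039, -0.006, 0], "turn": -0.1, "gripper": 0},
    {"slide": [0.056, -0.01, 0], "turn": -0.15, "gripper": 0},
    {"slide": [0.07, -0.013, 0], "turn": -0.2, "gripper": 0},
    {"slide": [0.071, -0.013, 0], "turn": -0.25, "gripper": 0},
  ],
)

```text
time_s: 15.62
tcp_pos: [0.601, -0.109, 0.1545]
eef_rot: [179.8, 0.0, -37.5]
contact_force: [-4.2, -5.3, -1.9]
gripper_width: 0.0278
gripper_force: 60.0
```

```bash
python3 run.py 5.532 1
```

```text
t 15.67 tcp [ 0.6009 -0.109   0.1545] W [ 0.6007 -0.1082] yaw -37.14074497036325 tilt [179.8363   0.0159]
{'yel': (827, [233.0, 224.0]), 'blu': (827, [226.0, 182.0])} res 1.18
est c,t [0.0271 0.7762] pred 0.02734217998526956 0.7562301458200015 a 0.025537120432915672 gap -0.00012567349469883027 F [-3.1619 -4.6687 -1.9573] N 5.610929873566876 Nspring 5.9368075994660945
[0.005, 0.002]
[0.011, 0.002]
[0.017, 0.003]
[0.023, 0.003]
[0.023, 0.003]
-- tau 5.949 c,t 0.02674446673799631 0.7769217911733819
```

Call:
send_rows(
  moves=[
    {"slide": [0.005, 0.002, 0], "turn": -0.05, "gripper": 0},
    {"slide": [0.011, 0.002, 0], "turn": -0.1, "gripper": 0},
    {"slide": [0.017, 0.003, 0], "turn": -0.15, "gripper": 0},
    {"slide": [0.023, 0.003, 0], "turn": -0.2, "gripper": 0},
    {"slide": [0.023, 0.003, 0], "turn": -0.25, "gripper": 0},
  ],
)

```text
time_s: 16.08
tcp_pos: [0.6034, -0.1114, 0.1545]
eef_rot: [179.9, 0.1, -15.0]
contact_force: [-3.8, -4.7, -2.2]
gripper_width: 0.0278
gripper_force: 60.0
```

```bash
python3 run.py 5.949 2; python3 -c "
import pickle,cv2;c=pickle.load(open('last.pkl','rb'));cv2.imwrite('pics/w5.png',c['img'][:,:,::-1])"
```

```text
t 16.13 tcp [ 0.6034 -0.1114  0.1545] W [ 0.6032 -0.1107] yaw -14.632166537227233 tilt [179.8569   0.0732]
{'red': (549, [213.0, 240.0]), 'yel': (820, [237.0, 208.0]), 'blu': (864, [246.0, 166.0])} res 1.18
est c,t [0.0269 0.7896] pred 0.02674446673799631 0.7769217911733819 a 0.017931730453803807 gap 1.7453957921326202e-05 F [-3.748  -5.1784 -1.7068] N 6.385383249698937 Nspring 5.995809728610989
[0.002, 0.002]
[0.006, 0.004]
[0.009, 0.006]
[0.013, 0.008]
[0.013, 0.008]
-- tau 6.366 c,t 0.02639595958895253 0.7901200577631362
[0.0, 0.0]
[0.0, 0.0]
[0.0, 0.0]
[0.0, 0.0]
[0.0, 0.0]
-- tau 6.782 c,t 0.026391053614064654 0.7901200577631362
```

View pics/w5.png

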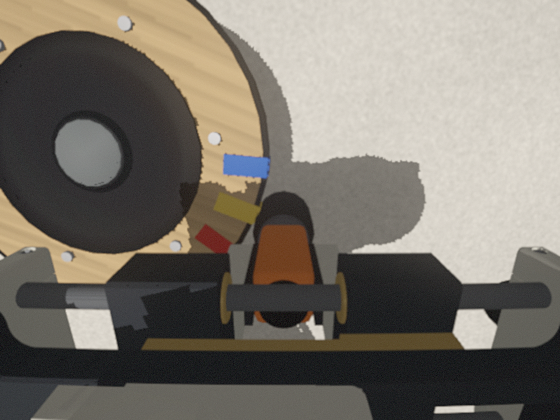

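The picture shows the wheel (284,215) against the edge at yellow (237,208), upright, with blue at (246,166). I'll keep holding with small corrections.

Call:
send_rows(
  moves=[
    {"slide": [0.003, 0.002, 0], "turn": 0, "gripper": 0},
    {"slide": [0.007, 0.005, 0], "turn": 0, "gripper": 0},
    {"slide": [0.011, 0.007, 0], "turn": 0, "gripper": 0},
    {"slide": [0.013, 0.008, 0], "turn": 0, "gripper": 0},
    {"slide": [0.013, 0.008, 0], "turn": 0, "gripper": 0},
  ],
)

```text
time_s: 16.55
tcp_pos: [0.6049, -0.1131, 0.1546]
eef_rot: [179.9, 0.1, -15.2]
contact_force: [-3.8, -4.3, -2.6]
gripper_width: 0.0272
gripper_force: 60.0
```

Call:
send_rows(
  moves=[
    {"slide": [0.0, 0.0, 0], "turn": 0, "gripper": 0},
    {"slide": [0, 0, 0], "turn": 0, "gripper": 0},
    {"slide": [0, 0, 0], "turn": 0, "gripper": 0},
    {"slide": [0, 0, 0], "turn": 0, "gripper": 0},
    {"slide": [0, 0, 0], "turn": 0, "gripper": 0},
  ],
)

```text
time_s: 16.97
tcp_pos: [0.6049, -0.113, 0.1545]
eef_rot: [179.9, 0.1, -15.2]
contact_force: [-3.9, -4.2, -1.8]
gripper_width: 0.0278
gripper_force: 60.0
```

```bash
python3 run.py 6.782 2
```

```text
t 17.02 tcp [ 0.6049 -0.113   0.1545] W [ 0.6048 -0.1123] yaw -15.201419001269164 tilt [179.86     0.0702]
{'red': (527, [213.0, 241.0]), 'yel': (817, [236.0, 209.0]), 'blu': (862, [245.0, 167.0])} res 1.47
est c,t [0.0264 0.801 ] pred 0.026391053614064654 0.7901200577631362 a 0.015129554210037366 gap 2.7125322175247657e-05 F [-3.1402 -4.6099 -1.421 ] N 5.567341448143266 Nspring 5.978298326100988
[0.002, 0.002]
[0.005, 0.003]
[0.009, 0.005]
[0.012, 0.006]
[0.012, 0.006]
-- tau 7.199 c,t 0.02609149229446996 0.8014264692460006
[-0.0, 0.0]
[-0.0, 0.0]
[-0.0, 0.0]
[-0.0, 0.0]
[-0.0, 0.0]
-- tau 7.615 c,t 0.026088137755357337 0.8014264692460006
```

Call:
send_rows(
  moves=[
    {"slide": [0.003, 0.002, 0], "turn": 0, "gripper": 0},
    {"slide": [0.006, 0.004, 0], "turn": 0, "gripper": 0},
    {"slide": [0.009, 0.005, 0], "turn": 0, "gripper": 0},
    {"slide": [0.012, 0.006, 0], "turn": 0, "gripper": 0},
    {"slide": [0.012, 0.006, 0], "turn": 0, "gripper": 0},
  ],
)

```text
time_s: 17.43
tcp_pos: [0.6065, -0.1143, 0.1545]
eef_rot: [179.9, 0.1, -15.2]
contact_force: [-3.7, -5.1, -2.9]
gripper_width: 0.0279
gripper_force: 60.0
```

Call:
send_rows(
  moves=[
    {"slide": [0, 0, 0], "turn": 0, "gripper": 0},
    {"slide": [0, 0, 0], "turn": 0, "gripper": 0},
    {"slide": [0, 0, 0], "turn": 0, "gripper": 0},
    {"slide": [0, 0, 0], "turn": 0, "gripper": 0},
    {"slide": [0, 0, 0], "turn": 0, "gripper": 0},
  ],
)

```text
time_s: 17.85
tcp_pos: [0.6064, -0.1143, 0.1545]
eef_rot: [179.9, 0.1, -15.2]
contact_force: [-3.4, -4.7, -2.4]
gripper_width: 0.028
gripper_force: 60.0
```

```bash
python3 run.py 7.615 3
```

```text
t 17.9 tcp [ 0.6064 -0.1144  0.1545] W [ 0.6063 -0.1137] yaw -15.20047782273778 tilt [179.8584   0.0727]
{'red': (515, [213.0, 242.0]), 'yel': (810, [236.0, 210.0]), 'blu': (875, [244.0, 167.0])} res 1.59
est c,t [0.0262 0.8126] pred 0.026088137755357337 0.8014264692460006 a 0.01557086446734024 gap 2.7782627199796073e-05 F [-3.6535 -5.9615 -2.2149] N 6.958275061374008 Nspring 5.994308205610458
[0.002, 0.002]
[0.005, 0.004]
[0.008, 0.005]
[0.012, 0.006]
[0.012, 0.006]
-- tau 8.032 c,t 0.02577735457065258 0.8130573038360975
[-0.0, 0.0]
[-0.0, 0.0]
[-0.0, 0.0]
[-0.0, 0.0]
[-0.0, 0.0]
-- tau 8.448 c,t 0.025773077653265582 0.8130573038360975
[-0.0, 0.0]
[-0.0, 0.0]
[-0.0, 0.0]
[-0.0, 0.0]
[-0.0, 0.0]
-- tau 8.865 c,t 0.025773032287834514 0.8130573038360975
```

Call:
send_rows(
  moves=[
    {"slide": [0.003, 0.002, 0], "turn": 0, "gripper": 0},
    {"slide": [0.006, 0.004, 0], "turn": 0, "gripper": 0},
    {"slide": [0.009, 0.005, 0], "turn": 0, "gripper": 0},
    {"slide": [0.012, 0.006, 0], "turn": 0, "gripper": 0},
    {"slide": [0.012, 0.006, 0], "turn": 0, "gripper": 0},
  ],
)

```text
time_s: 18.32
tcp_pos: [0.608, -0.1157, 0.1546]
eef_rot: [179.9, 0.1, -15.2]
contact_force: [-3.3, -4.1, -2.2]
gripper_width: 0.0278
gripper_force: 60.0
```

Call:
send_rows(
  moves=[
    {"slide": [0, 0, 0], "turn": 0, "gripper": 0},
    {"slide": [0, 0, 0], "turn": 0, "gripper": 0},
    {"slide": [0, 0, 0], "turn": 0, "gripper": 0},
    {"slide": [0, 0, 0], "turn": 0, "gripper": 0},
    {"slide": [0, 0, 0], "turn": 0, "gripper": 0},
  ],
)

```text
time_s: 18.73
tcp_pos: [0.6079, -0.1157, 0.1545]
eef_rot: [179.9, 0.1, -15.2]
contact_force: [-3.6, -5.1, -2.6]
gripper_width: 0.0276
gripper_force: 60.0
```

```bash
cp st.json st2.json; python3 run.py 8.75 2
```

```text
t 18.78 tcp [ 0.6079 -0.1157  0.1546] W [ 0.6078 -0.115 ] yaw -15.197514574776319 tilt [179.859    0.0674]
{'red': (497, [213.0, 242.0]), 'yel': (818, [236.0, 210.0]), 'blu': (875, [244.0, 168.0])} res 1.77
est c,t [0.0259 0.8239] pred 0.025773032287834514 0.8130573038360975 a 0.0154004130641201 gap 2.9157450397165885e-05 F [-3.0445 -4.3069 -2.1194] N 5.27310714050033 Nspring 6.00537025786475
[0.002, 0.002]
[0.005, 0.004]
[0.008, 0.005]
[0.013, 0.007]
[0.015, 0.008]
-- tau 9.167 c,t 0.02541087754769656 0.8241756922563354
[0.005, 0.002]
[0.011, 0.005]
[0.018, 0.008]
[0.025, 0.012]
[0.034, 0.016]
-- tau 9.583 c,t 0.024351788361560156 0.8175038559488927
```

Call:
send_rows(
  moves=[
    {"slide": [0.002, 0.002, 0], "turn": 0, "gripper": 0},
    {"slide": [0.005, 0.004, 0], "turn": 0, "gripper": 0},
    {"slide": [0.008, 0.005, 0], "turn": 0, "gripper": 0},
    {"slide": [0.013, 0.007, 0], "turn": 0, "gripper": 0},
    {"slide": [0.015, 0.008, 0], "turn": 0, "gripper": 0},
  ],
)

```text
time_s: 19.2
tcp_pos: [0.6099, -0.1175, 0.1546]
eef_rot: [179.9, 0.1, -15.2]
contact_force: [-2.9, -5.3, -1.6]
gripper_width: 0.028
gripper_force: 60.0
```

Call:
send_rows(
  moves=[
    {"slide": [0.005, 0.002, 0], "turn": 0, "gripper": 0},
    {"slide": [0.011, 0.005, 0], "turn": 0, "gripper": 0},
    {"slide": [0.018, 0.008, 0], "turn": 0, "gripper": 0},
    {"slide": [0.025, 0.012, 0], "turn": 0, "gripper": 0},
    {"slide": [0.034, 0.016, 0], "turn": 0, "gripper": 0},
  ],
)

```text
time_s: 19.62
tcp_pos: [0.6141, -0.1211, 0.1545]
eef_rot: [179.9, 0.1, -15.2]
contact_force: [-3.2, -5.0, -2.1]
gripper_width: 0.0278
gripper_force: 60.0
```

```bash
python3 run.py 9.583 2
```

```text
t 19.67 tcp [ 0.6144 -0.1213  0.1546] W [ 0.6139 -0.1204] yaw -15.196723804246751 tilt [179.8552   0.0538]
{'red': (399, [211.0, 246.0]), 'yel': (818, [234.0, 215.0]), 'blu': (863, [240.0, 173.0])} res 2.91
est c,t [0.0246 0.8568] pred 0.024351788361560156 0.8175038559488927 a -0.004284818589865402 gap 5.293701807315698e-05 F [-1.8289 -4.7169 -2.168 ] N 4.943518786550114 Nspring 6.040123538711449
[0.016, 0.009]
[0.035, 0.018]
[0.055, 0.025]
[0.075, 0.032]
[0.082, 0.035]
-- tau 10.0 c,t 0.021266348687522835 0.8319987530735118
[0.006, 0.002]
[0.011, 0.004]
[0.015, 0.005]
[0.017, 0.005]
[0.017, 0.005]
-- tau 10.416 c,t 0.019632582578402336 0.7847900422839449
```

```bash
python3 - <<'E'
import step
from step import *
c=pickle.load(open('last.pkl','rb'));m0=marks(c);W=np.array([.6142,-.1209])
for ks in (['yel'],['blu'],['red'],['blu','yel']):
    step.marks=lambda c:{k:m0[k] for k in ks}
    x,i,r=est(c,W,True,np.array([.0246,.84]));print(ks,x,angle_a(W,*x),r)
E
```

```text
['yel'] [0.0241 0.8593] (np.float64(-0.007323229797652431), np.float64(0.14195249723969838)) 0.4016470120935904
['blu'] [0.0241 0.8597] (np.float64(-0.006607000540460484), np.float64(0.1419654383475083)) 0.4475333653471506
['red'] [0.0244 0.8658] (np.float64(0.003399093103471973), np.float64(0.14218653794699732)) 2.3871339675856826
['blu', 'yel'] [0.024  0.8599] (np.float64(-0.006810064205756694), np.float64(0.14192025981927053)) 0.43689478481975796
```

Call:
send_rows(
  moves=[
    {"slide": [0.016, 0.009, 0], "turn": 0, "gripper": 0},
    {"slide": [0.035, 0.018, 0], "turn": 0, "gripper": 0},
    {"slide": [0.055, 0.025, 0], "turn": 0, "gripper": 0},
    {"slide": [0.075, 0.032, 0], "turn": 0, "gripper": 0},
    {"slide": [0.082, 0.035, 0], "turn": 0, "gripper": 0},
  ],
)

```text
time_s: 20.08
tcp_pos: [0.6251, -0.1297, 0.1545]
eef_rot: [179.9, 0.0, -15.2]
contact_force: [-3.3, -5.6, -2.3]
gripper_width: 0.0278
gripper_force: 60.0
```

```bash
sed -i 's/st\[i,4\]<60/st[i,4]<600/' est.py; python3 - <<'E'
from step import *
st=json.load(open('st.json'));yaw=np.radians(-15.2)
W=np.array(st['W'])-.15*(.017*u(yaw)+.005*np.array([np.sin(yaw),-np.cos(yaw)]));st['W']=list(W);st['c']=.0213;st['t']=.832
json.dump(st,open('st.json','w'))
E
python3 run.py 10.0 1
```

```text
t 20.13 tcp [ 0.6251 -0.1297  0.1545] W [ 0.6244 -0.1287] yaw -15.203105819880367 tilt [179.8518   0.0399]
{'yel': (712, [229.0, 234.0]), 'blu': (755, [236.0, 194.0])} res 0.92
est c,t [0.0214 0.8632] pred 0.0213 0.832 a -0.10687343977053398 gap -6.707847109743703e-05 F [-3.1703 -5.0199 -2.7931] N 5.914113767738402 Nspring 6.0543165820791724
[0.012, 0.005]
[0.024, 0.009]
[0.036, 0.013]
[0.047, 0.015]
[0.046, 0.015]
-- tau 10.417 c,t 0.018728429285544048 0.8131097819439205
```

Call:
send_rows(
  moves=[
    {"slide": [0.012, 0.005, 0], "turn": 0, "gripper": 0},
    {"slide": [0.024, 0.009, 0], "turn": 0, "gripper": 0},
    {"slide": [0.036, 0.013, 0], "turn": 0, "gripper": 0},
    {"slide": [0.047, 0.015, 0], "turn": 0, "gripper": 0},
    {"slide": [0.046, 0.015, 0], "turn": 0, "gripper": 0},
  ],
)

```text
time_s: 20.55
tcp_pos: [0.6313, -0.1337, 0.1545]
eef_rot: [179.9, 0.0, -15.2]
contact_force: [-2.6, -5.6, -3.0]
gripper_width: 0.0282
gripper_force: 60.0
```

```bash
python3 run.py 10.417 2
```

```text
t 20.6 tcp [ 0.6311 -0.1336  0.1545] W [ 0.6305 -0.1327] yaw -15.203949971392671 tilt [179.8594   0.0297]
{'blu': (741, [234.0, 210.0])} res 1.07
est c,t [0.0191 0.8409] pred 0.018728429285544048 0.8131097819439205 a -0.2009498012932207 gap -7.500329292800534e-05 F [-2.4613 -4.801  -3.9916] N 5.381762242731273 Nspring 6.069513478724846
[0.001, 0.002]
[0.003, 0.003]
[0.004, 0.002]
[0.003, 0.001]
[-0.007, -0.002]
-- tau 10.834 c,t 0.017927310424594292 0.7707323857933089
[-0.013, -0.004]
[-0.027, -0.008]
[-0.042, -0.013]
[-0.057, -0.018]
[-0.072, -0.024]
-- tau 11.25 c,t 0.019763879169096468 0.6998440693748231
```

Call:
send_rows(
  moves=[
    {"slide": [0.003, 0.002, 0], "turn": 0, "gripper": 0},
    {"slide": [0.006, 0.003, 0], "turn": 0, "gripper": 0},
    {"slide": [0.006, 0.002, 0], "turn": 0, "gripper": 0},
    {"slide": [0.004, 0.001, 0], "turn": 0, "gripper": 0},
    {"slide": [-0.007, -0.002, 0], "turn": 0, "gripper": 0},
  ],
)

```text
time_s: 21.02
tcp_pos: [0.6302, -0.133, 0.1545]
eef_rot: [179.9, 0.0, -15.2]
contact_force: [-3.2, -6.2, -4.0]
gripper_width: 0.0278
gripper_force: 60.0
```

```bash
python3 - <<'E'
from step import *
st=json.load(open('st.json'));yaw=np.radians(-15.2)
st['W']=list(np.array(st['W'])-.15*(-.072*u(yaw)-.024*np.array([np.sin(yaw),-np.cos(yaw)])));st['c']=.0179;st['t']=.78
json.dump(st,open('st.json','w'))
E
python3 run.py 10.834 2
```

```text
t 21.07 tcp [ 0.6299 -0.1329  0.1545] W [ 0.6296 -0.1321] yaw -15.206918524432638 tilt [179.8637   0.0354]
{'blu': (725, [234.0, 217.0])} res 1.09
est c,t [0.0186 0.8017] pred 0.0179 0.78 a -0.24946520284784335 gap -8.131540286604455e-05 F [-2.5314 -5.4862 -3.1521] N 6.037571653058773 Nspring 5.984527009134565
[-0.009, -0.0]
[-0.017, -0.002]
[-0.025, -0.006]
[-0.032, -0.01]
[-0.046, -0.015]
-- tau 11.251 c,t 0.01899986626363831 0.7241226998568098
[-0.015, -0.005]
[-0.03, -0.011]
[-0.045, -0.017]
[-0.059, -0.023]
[-0.074, -0.029]
-- tau 11.667 c,t 0.021225242965323077 0.6530841886401397
```

Call:
send_rows(
  moves=[
    {"slide": [-0.007, 0.001, 0], "turn": 0, "gripper": 0},
    {"slide": [-0.014, 0.0, 0], "turn": 0, "gripper": 0},
    {"slide": [-0.022, -0.004, 0], "turn": 0, "gripper": 0},
    {"slide": [-0.03, -0.009, 0], "turn": 0, "gripper": 0},
    {"slide": [-0.04, -0.013, 0], "turn": 0, "gripper": 0},
  ],
)

```text
time_s: 21.48
tcp_pos: [0.6247, -0.1295, 0.1545]
eef_rot: [179.9, 0.0, -15.2]
contact_force: [-2.4, -4.8, -3.2]
gripper_width: 0.0276
gripper_force: 60.0
```

```bash
python3 - <<'E'
from step import *
st=json.load(open('st.json'));yaw=np.radians(-15.2)
st['W']=list(np.array(st['W'])-.15*((-.074-.006)*u(yaw)+(-.029-.002)*np.array([np.sin(yaw),-np.cos(yaw)])));st['c']=.019;st['t']=.735
json.dump(st,open('st.json','w'))
E
python3 run.py 11.25 2
```

```text
t 21.53 tcp [ 0.6245 -0.1293  0.1545] W [ 0.6243 -0.1287] yaw -15.200718881155574 tilt [179.867   0.045]
{'blu': (724, [234.0, 218.0])} res 0.81
est c,t [0.0194 0.7513] pred 0.019 0.735 a -0.26812568879407583 gap -7.214059796775696e-05 F [-3.4824 -4.8143 -3.1263] N 5.822758274104265 Nspring 5.930902501313028
[-0.014, -0.003]
[-0.025, -0.007]
[-0.035, -0.011]
[-0.044, -0.016]
[-0.059, -0.022]
-- tau 11.667 c,t 0.0206151507990003 0.6730528454725021
[-0.015, -0.007]
[-0.029, -0.013]
[-0.044, -0.02]
[-0.058, -0.027]
[-0.072, -0.034]
-- tau 12.083 c,t 0.022775320802828035 0.6020143342558321
```

Call:
send_rows(
  moves=[
    {"slide": [-0.01, -0.001, 0], "turn": 0, "gripper": 0},
    {"slide": [-0.018, -0.004, 0], "turn": 0, "gripper": 0},
    {"slide": [-0.025, -0.007, 0], "turn": 0, "gripper": 0},
    {"slide": [-0.034, -0.012, 0], "turn": 0, "gripper": 0},
    {"slide": [-0.044, -0.016, 0], "turn": 0, "gripper": 0},
  ],
)

```text
time_s: 21.95
tcp_pos: [0.6189, -0.1254, 0.1545]
eef_rot: [179.9, 0.0, -15.2]
contact_force: [-2.6, -5.0, -2.7]
gripper_width: 0.0276
gripper_force: 60.0
```

Call:
send_rows(
  moves=[
    {"slide": [-0.012, -0.006, 0], "turn": 0, "gripper": 0},
    {"slide": [-0.025, -0.011, 0], "turn": 0, "gripper": 0},
    {"slide": [-0.038, -0.017, 0], "turn": 0, "gripper": 0},
    {"slide": [-0.05, -0.023, 0], "turn": 0, "gripper": 0},
    {"slide": [-0.063, -0.029, 0], "turn": 0, "gripper": 0},
  ],
)

```text
time_s: 22.37
tcp_pos: [0.6107, -0.1187, 0.1545]
eef_rot: [179.9, 0.1, -15.2]
contact_force: [-2.5, -5.6, -2.5]
gripper_width: 0.0275
gripper_force: 60.0
```

```bash
python3 - <<'E'
from step import *
st=json.load(open('st.json'));yaw=np.radians(-15.2)
st['W']=list(np.array(st['W'])+.15*((.015+.009)*u(yaw)+(.006+.005)*np.array([np.sin(yaw),-np.cos(yaw)])));st['c']=.0218;st['t']=.64
json.dump(st,open('st.json','w'))
E
sed -i 's/np.sin(a)\/.52\*H12/np.sin(a)\/.65*H12/' run.py
python3 run.py 11.9 2
```

```text
t 22.42 tcp [ 0.6105 -0.1184  0.1545] W [ 0.6106 -0.1179] yaw -15.19943829287237 tilt [179.8666   0.0668]
{'blu': (713, [235.0, 215.0])} res 0.77
est c,t [0.0224 0.6367] pred 0.0218 0.64 a -0.2836715553137831 gap -7.547928558637729e-05 F [-3.4291 -4.0077 -3.2729] N 5.186436468145331 Nspring 5.921629716409374
[-0.011, -0.005]
[-0.022, -0.01]
[-0.032, -0.015]
[-0.042, -0.021]
[-0.054, -0.027]
-- tau 12.317 c,t 0.02375076314168157 0.5721952882924751
[-0.011, -0.007]
[-0.022, -0.013]
[-0.033, -0.02]
[-0.045, -0.027]
[-0.056, -0.033]
-- tau 12.733 c,t 0.025357029389565838 0.5153644793191458
```

Call:
send_rows(
  moves=[
    {"slide": [-0.009, -0.004, 0], "turn": 0, "gripper": 0},
    {"slide": [-0.02, -0.009, 0], "turn": 0, "gripper": 0},
    {"slide": [-0.031, -0.015, 0], "turn": 0, "gripper": 0},
    {"slide": [-0.042, -0.021, 0], "turn": 0, "gripper": 0},
    {"slide": [-0.054, -0.027, 0], "turn": 0, "gripper": 0},
  ],
)

```text
time_s: 22.83
tcp_pos: [0.6039, -0.1126, 0.1544]
eef_rot: [179.9, 0.1, -15.2]
contact_force: [-3.2, -4.6, -3.9]
gripper_width: 0.0281
gripper_force: 60.0
```

Call:
send_rows(
  moves=[
    {"slide": [-0.011, -0.007, 0], "turn": 0, "gripper": 0},
    {"slide": [-0.022, -0.013, 0], "turn": 0, "gripper": 0},
    {"slide": [-0.033, -0.02, 0], "turn": 0, "gripper": 0},
    {"slide": [-0.045, -0.027, 0], "turn": 0, "gripper": 0},
    {"slide": [-0.056, -0.033, 0], "turn": 0, "gripper": 0},
  ],
)

```text
time_s: 23.25
tcp_pos: [0.597, -0.1055, 0.1544]
eef_rot: [179.9, 0.1, -15.2]
contact_force: [-4.0, -4.7, -3.0]
gripper_width: 0.0275
gripper_force: 60.0
```

```bash
python3 run.py 12.733 3
```

```text
t 23.3 tcp [ 0.5968 -0.1053  0.1545] W [ 0.597  -0.1049] yaw -15.196357989904916 tilt [179.8662   0.0838]
{'blu': (708, [236.0, 212.0])} res 0.48
est c,t [0.0252 0.5188] pred 0.025357029389565838 0.5153644793191458 a -0.2959351374811936 gap -5.7099651463332624e-05 F [-3.0256 -3.8325 -3.3   ] N 4.879360516453755 Nspring 5.8866497222049
[-0.012, -0.008]
[-0.024, -0.016]
[-0.036, -0.024]
[-0.048, -0.032]
[-0.059, -0.04]
-- tau 13.15 c,t 0.027000460004766923 0.45401104037857704
[-0.011, -0.008]
[-0.021, -0.016]
[-0.032, -0.024]
[-0.043, -0.032]
[-0.053, -0.04]
-- tau 13.566 c,t 0.02843714045779967 0.3971802314052421
[-0.011, -0.009]
[-0.021, -0.017]
[-0.031, -0.026]
[-0.042, -0.035]
[-0.052, -0.044]
-- tau 13.983 c,t 0.02977950605357853 0.3403494224319072
```

Call:
send_rows(
  moves=[
    {"slide": [-0.011, -0.01, 0], "turn": 0, "gripper": 0},
    {"slide": [-0.022, -0.02, 0], "turn": 0, "gripper": 0},
    {"slide": [-0.033, -0.029, 0], "turn": 0, "gripper": 0},
    {"slide": [-0.045, -0.038, 0], "turn": 0, "gripper": 0},
    {"slide": [-0.057, -0.046, 0], "turn": 0, "gripper": 0},
  ],
)

```text
time_s: 23.72
tcp_pos: [0.5904, -0.0966, 0.1544]
eef_rot: [179.9, 0.1, -15.2]
contact_force: [-4.4, -5.4, -1.8]
gripper_width: 0.0276
gripper_force: 60.0
```

Call:
send_rows(
  moves=[
    {"slide": [-0.011, -0.008, 0], "turn": 0, "gripper": 0},
    {"slide": [-0.021, -0.016, 0], "turn": 0, "gripper": 0},
    {"slide": [-0.032, -0.024, 0], "turn": 0, "gripper": 0},
    {"slide": [-0.043, -0.032, 0], "turn": 0, "gripper": 0},
    {"slide": [-0.053, -0.04, 0], "turn": 0, "gripper": 0},
  ],
)

```text
time_s: 24.13
tcp_pos: [0.5842, -0.0887, 0.1544]
eef_rot: [179.9, 0.1, -15.2]
contact_force: [-3.4, -4.3, -2.0]
gripper_width: 0.0278
gripper_force: 60.0
```

```bash
python3 - <<'E'
from step import *
st=json.load(open('st.json'));yaw=np.radians(-15.2)
st['W']=list(np.array(st['W'])+.15*((.002+.052)*u(yaw)+(-.006+.044)*np.array([np.sin(yaw),-np.cos(yaw)])));st['c']=.0285;st['t']=.4
json.dump(st,open('st.json','w'))
E
python3 run.py 13.566 2
```

```text
t 24.18 tcp [ 0.584  -0.0884  0.1544] W [ 0.5845 -0.0882] yaw -15.195937211944809 tilt [179.8628   0.105 ]
{'yel': (670, [212.0, 238.0]), 'blu': (697, [238.0, 207.0])} res 0.78
est c,t [0.0295 0.391 ] pred 0.0285 0.4 a -0.3029478684709068 gap -3.6415560744157416e-05 F [-5.0343 -3.6693 -2.1403] N 6.117757349878605 Nspring 6.131253694775952
[-0.016, -0.009]
[-0.03, -0.019]
[-0.043, -0.03]
[-0.056, -0.04]
[-0.067, -0.049]
-- tau 13.983 c,t 0.03011047765091948 0.3260029949024417
[-0.01, -0.009]
[-0.02, -0.019]
[-0.03, -0.028]
[-0.039, -0.038]
[-0.049, -0.048]
-- tau 14.399 c,t 0.03132466982969601 0.2691721859291068
```

Call:
send_rows(
  moves=[
    {"slide": [-0.014, -0.009, 0], "turn": 0, "gripper": 0},
    {"slide": [-0.027, -0.019, 0], "turn": 0, "gripper": 0},
    {"slide": [-0.04, -0.03, 0], "turn": 0, "gripper": 0},
    {"slide": [-0.053, -0.04, 0], "turn": 0, "gripper": 0},
    {"slide": [-0.065, -0.049, 0], "turn": 0, "gripper": 0},
  ],
)

```text
time_s: 24.6
tcp_pos: [0.5767, -0.0789, 0.1544]
eef_rot: [179.9, 0.1, -15.2]
contact_force: [-4.0, -4.0, -1.8]
gripper_width: 0.0279
gripper_force: 60.0
```

Call:
send_rows(
  moves=[
    {"slide": [-0.01, -0.009, 0], "turn": 0, "gripper": 0},
    {"slide": [-0.02, -0.019, 0], "turn": 0, "gripper": 0},
    {"slide": [-0.03, -0.028, 0], "turn": 0, "gripper": 0},
    {"slide": [-0.04, -0.038, 0], "turn": 0, "gripper": 0},
    {"slide": [-0.05, -0.048, 0], "turn": 0, "gripper": 0},
  ],
)

```text
time_s: 25.02
tcp_pos: [0.5713, -0.0699, 0.1544]
eef_rot: [179.9, 0.1, -15.2]
contact_force: [-4.6, -4.5, -1.1]
gripper_width: 0.0279
gripper_force: 60.0
```

```bash
python3 run.py 14.399 1 | head -3
```

```text
t 25.07 tcp [ 0.5711 -0.0697  0.1544] W [ 0.5715 -0.0696] yaw -15.196162367831274 tilt [179.8698   0.1171]
{'yel': (765, [211.0, 232.0]), 'blu': (714, [240.0, 203.0])} res 0.41
est c,t [0.0311 0.2599] pred 0.03132466982969601 0.2691721859291068 a -0.3128940742373173 gap -8.508577735624745e-05 F [-4.5924 -4.1318 -1.6883] N 6.1738965520376645 Nspring 5.928279324892358
```

Call:
send_rows(
  moves=[
    {"slide": [-0.015, 0.022, 0], "turn": 0, "gripper": 0},
    {"slide": [-0.049, 0.071, 0], "turn": 0, "gripper": 0},
    {"slide": [-0.095, 0.137, 0], "turn": 0, "gripper": 0},
    {"slide": [-0.152, 0.219, 0], "turn": 0, "gripper": 0},
    {"slide": [-0.221, 0.317, 0], "turn": 0, "gripper": 0},
  ],
)

```text
time_s: 25.48
tcp_pos: [0.5276, -0.1067, 0.1551]
eef_rot: [-180.0, -0.1, -15.2]
contact_force: [1.3, -0.9, -1.7]
gripper_width: 0.0283
gripper_force: 60.0
```

Call:
send_rows(
  moves=[
    {"slide": [-0.076, 0.109, 0], "turn": 0, "gripper": 0},
    {"slide": [-0.152, 0.219, -0.05], "turn": 0, "gripper": 0},
    {"slide": [-0.228, 0.328, -0.12], "turn": 0, "gripper": 0},
    {"slide": [-0.29, 0.41, -0.2], "turn": 0, "gripper": 0},
    {"slide": [-0.33, 0.47, -0.28], "turn": 0, "gripper": 0},
  ],
)

```text
time_s: 25.9
tcp_pos: [0.4593, -0.1625, 0.1975]
eef_rot: [-180.0, -0.0, -15.2]
contact_force: [0.5, -0.3, -1.9]
gripper_width: 0.0278
gripper_force: 60.0
```

Call:
send_rows(
  moves=[
    {"slide": [-0.01, 0.015, -0.1], "turn": 0, "gripper": 0},
    {"slide": [-0.02, 0.03, -0.2], "turn": 0, "gripper": 0},
    {"slide": [-0.02, 0.03, -0.3], "turn": 0, "gripper": 0},
    {"slide": [-0.02, 0.03, -0.36], "turn": 0, "gripper": 0},
    {"slide": [-0.02, 0.03, -0.4], "turn": 0, "gripper": 0},
  ],
)

```text
time_s: 26.32
tcp_pos: [0.4573, -0.1652, 0.2583]
eef_rot: [-180.0, -0.1, -15.2]
contact_force: [0.0, 0.1, -2.3]
gripper_width: 0.0277
gripper_force: 60.0
```

Call:
send_rows(
  moves=[
    {"slide": [0, 0, 0], "turn": 0, "gripper": 0},
    {"slide": [0, 0, 0], "turn": 0, "gripper": 0},
    {"slide": [0, 0, 0], "turn": 0, "gripper": 0},
    {"slide": [0, 0, 0], "turn": 0, "gripper": 0},
    {"slide": [0, 0, 0], "turn": 0, "gripper": 0},
  ],
)

```text
time_s: 26.73
tcp_pos: [0.4574, -0.1645, 0.2561]
eef_rot: [180.0, 0.1, -15.2]
contact_force: [0.3, -0.7, -2.2]
gripper_width: 0.0278
gripper_force: 60.0
```

```bash
python3 - <<'E'
from h import *
cap('side','s9.png');s=get_state();print(s['time_s'],s['tcp_pos'],s['eef_rot'],s['contact_force'],s['gripper_width'])
E
```

```text
26.7833 [ 0.45752454 -0.16449397  0.25622509] [ 1.79983541e+02  6.57228172e-02 -1.51776881e+01] [ 0.12147736  0.05700053 -2.53233577] 0.027630668970800295
```

View pics/s9.png

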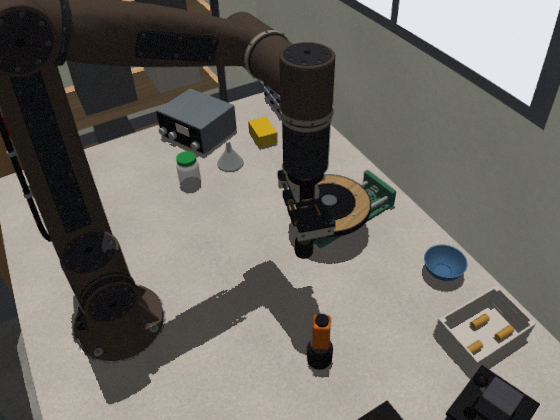

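The roller is held upright in the air at (304,245), clear of the baffle. The jar (188,170), funnel (230,155) and large roller (320,340) are undisturbed.

```bash
python3 -c "
from h import *
print(order.close_job())"
```

```text
the job is handed in; nothing more can be done
None
```

I rolled the trim on from red to yellow to blue without lifting, holding about 2.5 s, 3.1 s and 2.6 s at the marks with the push near 6 N (single noisy readings ran from about 4.9 to 7.0 N). The swivel peaked at 0.86 rad, the roller is now held upright clear of the baffle, and the job is handed in at about 27 s with no verdict returned.

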